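Weigh the tin of screws on the spring scale

ROBOT

A 7-joint arm with a two-finger parallel gripper is mounted at the origin on a cart in front of the work surface, level with it; the furniture and walls round the work are solid. World frame = base frame: x ahead of the robot, y to its left, z up, the work surface at z = 0. Lengths are in m, angles in rad, forces in N, time in s.
With the tool pointing down it reaches from about 0.4 to 0.9 m from the base axis. Payload 5.5 kg.
Tool frame: the origin (TCP) lies midway between the tips of the shut fingers; the grasp point (between the pads) lies 19 mm behind it; z points along the fingers, y is the line along which they close (so a half turn about z gives the same grasp; the last joint's range is limited). The gripper opens to 92 mm and grips with 3 to 60 N. Pads are 19 mm wide; open, the fingers measure 130 mm over their backs; the gripper's body (75 mm by 190 mm) begins 47 mm behind the grasp point.
Start: joints at [1.521, 0.501, -0.427, 1.55, 0.221, 1.138, -0.21], TCP at [0.2, -0.618, 0.227] pointing down, gripper open.
Joint ranges: [-2.88, 2.88], [-0.31, 2.03], [-1.54, 1.56], [0.2, 2.42], [-1.41, 4.55], [0.19, 2.02], [-2.57, 2.57]. Speed limits (rad/s): [2.57, 2.57, 3.14, 3.14, 3.14, 3.14, 3.14].

INTERFACE

Orientations are given as a rotation vector (axis times angle).
In Python, from cell import manip, capture, camera_params gives the robot as it stands. The module is installed in compiled form; this text tells all that it offers.
- The arm moves only by the tool apply_moves, never from a script. Its argument "series" is a list of rows, each an object of numbers: "tx", "ty", "tz": the shift along the tool's x, y, z in cm; "rx", "ry", "rz": the turn, a rotation vector about the tool's x, y, z in rad. In form: [{"tx": .., "ty": .., "tz": .., "rx": .., "ry": .., "rz": ..}, ...]. A call has 1 to 5 rows; each row shifts and turns the commanded pose from where the row before left it, along the tool's axes as they then stand; what a row does not reach is not made up. A row lasts 1/10 s, in which the tool goes at most 50 mm and 8.59 degrees, less where a joint would pass 70% of its speed; a pose out of reach is approached as far as the arm can. A call is refused whole if a number of a shift passes 5 or a number of a turn 0.15, either way. A call with a gripper value outside its range is refused whole. "jaw" is the gripper command: -1 is fully open, 1 is shut, values between are in proportion, set as the call begins (left out, the last holds). The fingers move at their own pace and stop on an object; "grip_force" is the grip in N (left out, the last holds). Time passes only in rows, so rows that do not move let the fingers close. It gives the time, the measured TCP pose, the force, the opening and the grip force at its end, in the units of the state.
- manip.get_obs(): the state, without advancing time (a new reading comes with each control period).
- capture(name): name is "scene" or "side" or "wrist"; returns the picture (420x560x3 uint8, red, green, blue); there is no depth.
- camera_params(name): a dict with "K" (3x3 intrinsics, pixels), "k1" (the pictures are not rectified: a ray, as slopes to the right and down, at radius r is drawn at 1 + k1 r^2 times it, then the intrinsics apply), "camera_from_world" (4x4, takes a point from world to camera coordinates). Camera axes: x right, y down, z forward; pixel columns grow to the right and rows downward; lengths in m; the calibration is good to about 2 mm. A picture is of the moment at which its call begins: read the wrist's pose just before it. camera_params takes no time and is no camera call; for the wrist camera it gives the pose at the moment of the call.
- manip.job_done(): hands the job in; it is judged then, once.
The state is a dict: "time_s": time; "joint_pos": joint angles; "dq": joint speeds; "tau": joint torques, N m; "tcp_pos": TCP position; "tcp_rot": TCP orientation; "ft_force": force on the tool from outside, world axes, zero at the start; "wrist_torque": the same for the moment, N m; "gripper_width": opening from 0.0 (shut) to 1.0 (fully open); "gripper_force": force on a finger pad.
Only numpy, scipy, OpenCV 4.12 (cv2) and the standard library are available. Lean on these libraries where they do the work, as an engineer would, in place of code of your own. Each camera call takes 0.05 s, during which the arm holds its last target. There are 200 camera calls.

TASK

Weigh the red tin of screws: lift its steel carrier by the orange tab and hang the carrier's cross-bar in the hook of the spring scale. Keep hold and ease it down slowly, at no more than 3 centimetres a second, until the hook bears the whole weight, and only then let go, so that the pointer hardly moves as you release it and stands still at the reading. Never let the hook jump or drag it down to its stop, and do not spill the tin or shift the other things on the bench.

Things in the scene. Friction and masses are not known exactly. Their poses are not given: they have to be found in the camera images.
- carrier: Loose carrier: steel tray 118 (x) by 82 (y) mm holding a red tin of screws (rim 40 mm up), with a rigid bail: flat legs at y = +-43 mm up to a round cross-bar along y, 8 mm thick, 105 mm above the underside, two brass collars on it (16 mm, inner faces at y = +-16 mm), an orange tab above its middle (top at 166 mm). Weight unknown, about 0.2 to 0.75 kg, centred. Origin: centre of underside.
- carrier_grip (a point): Centre of the carrier's orange grip tab, 147 mm above the underside, 42 mm straight above the bar's axis. The tab is 12 mm thick along the carrier's y (close the fingers along y), 26 mm along x, 40 mm high, on a stem of 14x8 mm. Axes as the carrier's.
- carrier_bar (a point): Middle of the carrier's cross-bar, on its axis, between the collars: the hook belongs here. The bar runs along y; axes as the carrier's.
- stand: Spring scale fixed to the bench: blue column 42x50 mm, 252 mm high, white graduated plate on its front, steel foot 12 mm thick. Its x axis points from hook to column; the hook reaches out along -x. Origin: on the bench right under the hook's seat. The white plate's front stands 100 mm behind the seat. Nothing stands above the hook; the carrier comes on from the front, its legs either side of the hook.
- hook_seat (a point): Where the bar's axis lies when seated in the hook; moves with the hook, 220 mm above the bench when empty. The hook is a steel strip 16 mm wide (along y) bent to a V open at the top, which guides a bar into the seat; mouth 33 mm wide (x), front lip's top 24 mm above the seat, arm to the column with its top 21 mm above it. Axes as the stand's.
- scale (a joint): Travel of the hook and its red pointer, in m: 0 with the hook empty, growing as the hook is drawn down; stop at 0.110. The spring yields 1 mm per 0.09 N (90 N/m), lightly damped: a load let go away from its balance point makes the hook jump and bounce.
- loupe: Black loupe 38 mm across, 30 mm high, standing on the bench: bystander.
- jar: Small parts jar with black cap, 37 mm across, 50 mm high: bystander.
- packet: Yellow packet 30x54x12 mm, lying on the bench: bystander.
- glue: Glue tube 80x25x18 mm with blue cap, lying on the bench: bystander.

How it is judged:
By the outcome, as a careful person would: the job done as asked, in the order asked, and still so for the second after the job is handed in, with the robot touching nothing.
It also fails if it takes over 72 s, if anything falls off the work surface, if the arm or the gripper's body presses on something with over 40 N, if the wrist force passes 120 N, or if a joint passes its speed limit or range.

## Working session

There is one attempt and no reset: what is moved stays moved. The work goes in short steps, Python scripts to look and compute and a tool call to move; the robot and the scene stay as the last step left them, time stands still between calls to the robot, and variables do not carry over. Pictures are saved under pics/ and viewed, at most 10 in all, crops included, and the job is handed in when it is done.

Besides the shell and the picture viewer there is one more tool, called after ">>>" as a command line: name --argument value ..., lists and objects as JSON in quotes. apply_moves: Moves the arm, as the interface text tells. Its arguments: {"type":"object","properties":{"series":{"type":"array","items":{"type":"object","properties":{"tx":{"type":"number"},"ty":{"type":"number"},"tz":{"type":"number"},"rx":{"type":"number"},"ry":{"type":"number"},"rz":{"type":"number"}}}},"jaw":{"type":"number"},"grip_force":{"type":"number"}},"required":["series"]}

```bash
mkdir -p pics; cat > h.py <<'E'
import numpy as np,cv2
from cell import manip,capture,camera_params
def save(n,f):
    p=camera_params(n); im=capture(n); cv2.imwrite('pics/'+f,cv2.cvtColor(im,cv2.COLOR_RGB2BGR)); return im,p
def ray(p,u,v):
    K=np.array(p['K']);T=np.array(p['camera_from_world'])
    d=np.array([(u-K[0,2])/K[0,0],(v-K[1,2])/K[1,1]]); s=d.copy()
    for _ in range(30): s=d/(1+p['k1']*(s@s))
    R=T[:3,:3]; return -R.T@T[:3,3], R.T@np.r_[s,1]
def plane(p,u,v,z):
    o,d=ray(p,u,v); return o+d*(z-o[2])/d[2]
def tri(*prs):
    A=0;b=0
    for p,u,v in prs:
        o,d=ray(p,u,v);d=d/np.linalg.norm(d);P=np.eye(3)-np.outer(d,d);A=A+P;b=b+P@o
    return np.linalg.solve(A,b)
def proj(p,X):
    K=np.array(p['K']);T=np.array(p['camera_from_world']);c=T[:3,:3]@X+T[:3,3];s=c[:2]/c[2];s=s*(1+p['k1']*(s@s))
    return K[0,0]*s[0]+K[0,2],K[1,1]*s[1]+K[1,2]
E
python3 - <<'E'
from h import *
for n in('scene','side'):
    im,p=save(n,n+'0.png'); print(n,p['camera_from_world'])
print(manip.get_obs())
E
```

```text
scene [[-0.66880199 -0.7433667  -0.01048054  0.26046801]
 [-0.51948473  0.47736867 -0.70869935  0.47757682]
 [ 0.53182658 -0.46853505 -0.70543277  0.6162474 ]
 [ 0.          0.          0.          1.        ]]
side [[ 0.99476269 -0.10213042  0.00407133 -0.60021196]
 [-0.03578421 -0.3853011  -0.92209683  0.10939192]
 [ 0.09574283  0.91712182 -0.38693781  1.30544938]
 [ 0.          0.          0.          1.        ]]
{'time_s': 0.1, 'joint_pos': array([ 1.5211893 ,  0.50175417, -0.42679243,  1.55133042,  0.2208026 ,
        1.13829382, -0.21030994]), 'dq': array([ 0.00162224, -0.0019325 ,  0.00024937, -0.00280215,  0.00198693,
        0.00147823,  0.00020213]), 'tau': array([-1.17602450e-02, -5.67864561e+01, -5.83846986e+00, -2.79910183e+01,
       -6.89707976e-02,  2.40468438e-02,  9.54537040e-05]), 'tcp_pos': array([ 0.19978698, -0.61788083,  0.22578694]), 'tcp_rot': array([-3.10154031e+00, -4.89123321e-01,  3.38904685e-04]), 'ft_force': array([-0.68448377,  0.36584755, -0.21447597]), 'wrist_torque': array([-0.0325641 , -0.0093566 , -0.03249031]), 'gripper_force': 0.0, 'gripper_width': 0.9967867377039411}
```

View pics/scene0.png

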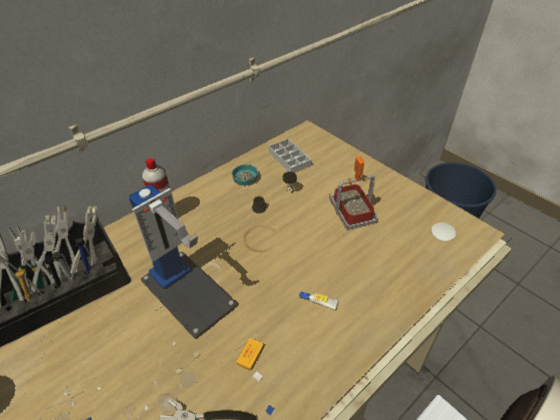

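View pics/side0.png

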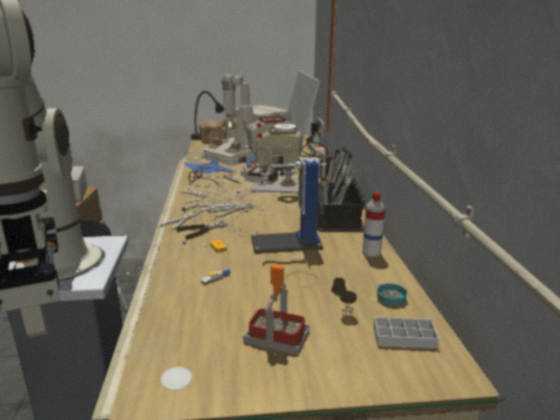

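The scene picture shows the stand's hook near (190,240) and the carrier with its tab at (360,167). In the side view the tab is at (277,280) and the stand at (310,200). I'll enlarge crops and measure colours next.

```bash
python3 - <<'E'
from h import *
a=cv2.imread('pics/scene0.png');b=cv2.imread('pics/side0.png')
ps,pd=camera_params('scene'),camera_params('side')
r=lambda im,x,y,w,h,W,H:cv2.resize(im[y:y+h,x:x+w],(W,H),interpolation=cv2.INTER_CUBIC)
top=np.hstack([r(a,130,180,120,160,450,600)[:300*2],r(b,240,150,90,110,350,428) if 0 else np.vstack([r(a,310,145,80,90,350,300),r(b,235,255,90,100,350,300)])])
cv2.imwrite('pics/c1.png',top)
cv2.imwrite('pics/c2.png',r(b,240,145,100,110,545,600))
c=[]
for im,p in((a,ps),(b,pd)):
    hsv=cv2.cvtColor(im,cv2.COLOR_BGR2HSV)
    m=cv2.inRange(hsv,(3,190,150),(13,255,255)); n,l,s,ce=cv2.connectedComponentsWithStats(m)
    for i in range(1,n):
        if s[i,4]>30: print('orange',s[i],ce[i])
    m=cv2.inRange(hsv,(105,120,60),(125,255,255)); n,l,s,ce=cv2.connectedComponentsWithStats(m)
    for i in range(1,n):
        if s[i,4]>60: print('blue',s[i],ce[i])
    m=cv2.inRange(hsv,(0,150,60),(4,255,255))|cv2.inRange(hsv,(170,150,60),(180,255,255)); n,l,s,ce=cv2.connectedComponentsWithStats(m)
    for i in range(1,n):
        if s[i,4]>60: print('red',s[i],ce[i])
E
```

```text
orange [356 157   8  14  45] [359.4        161.26666667]
blue [129 185  31  22 216] [142.08333333 195.83333333]
blue [150 260  40  28 322] [163.54968944 274.47515528]
red [146 158  10  11  79] [150.30379747 163.30379747]
red [144 178  23  11 101] [157.72277228 183.79207921]
red [342 195  32  29 187] [358.82887701 212.60962567]
orange [272 266  11   4  31] [276.67741935 267.41935484]
blue [306 162  11  61 471] [311.51592357 187.35244161]
red [367 212  17   7  95] [374.63157895 215.14736842]
red [250 323  15  15 102] [256.93137255 331.29411765]
red [275 332  23  13 147] [285.55102041 337.42176871]
```

View pics/c1.png

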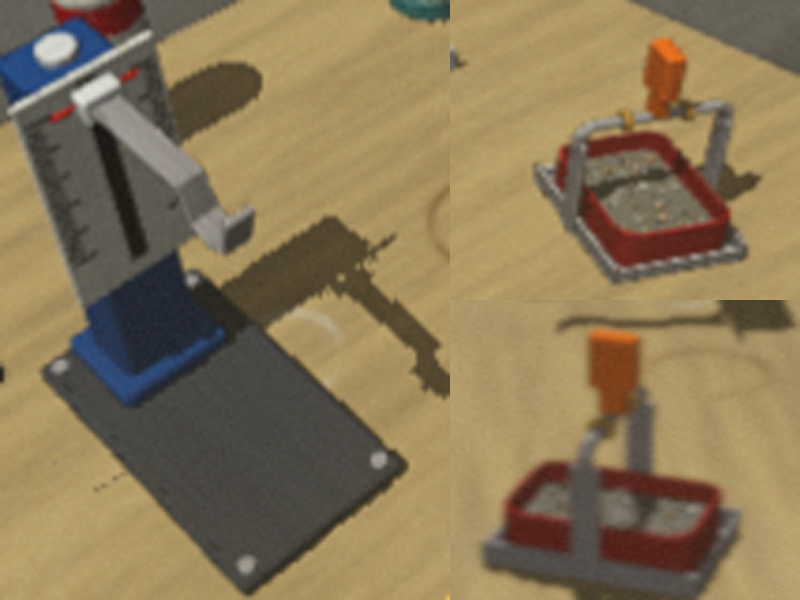

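View pics/c2.png

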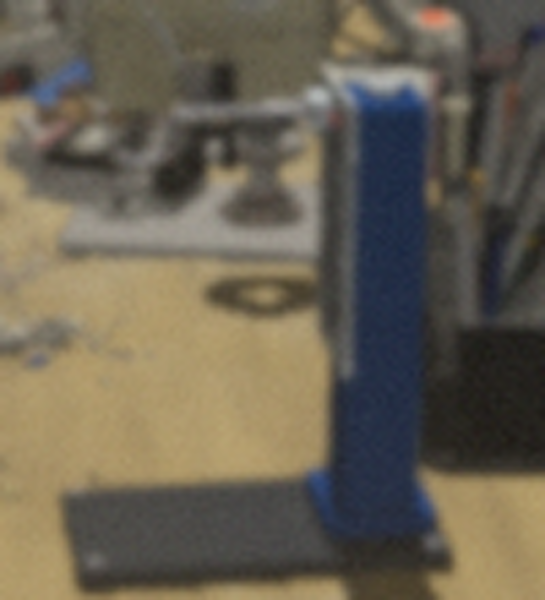

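The crops show the carrier's bar ends in scene crop at about (578,133) and (730,108), and the tab at (664,78). The foot corners are at crop (42,372), (247,592), (405,467) and (195,272), and the hook's V is near (215,240) with its lip top near (240,215).

```bash
python3 - <<'E'
from h import *
ps,pd=camera_params('scene'),camera_params('side')
A=lambda x,y:(130+x/3.75,180+y/3.75)
B=lambda x,y:(310+(x-450)/4.375,145+y/3.3333)
C=lambda x,y:(235+(x-450)/3.889,255+(y-300)/3)
D=lambda x,y:(240+x/5.45,145+y/5.4545)
np.set_printoptions(precision=4,suppress=True)
print('foot',[plane(ps,*A(*q),.012) for q in((42,372),(247,592),(405,467),(195,272))])
print('footside',[plane(pd,*D(*q),.012) for q in((65,495),(83,575),(450,560))])
print('bar ends',[plane(ps,*B(*q),.105) for q in((578,133),(730,108))])
print('tray corners scene z~0',[plane(ps,*B(*q),.008) for q in((537,170),(615,275),(745,248))])
print('tab tri',tri((ps,*B(664,78)),(pd,*C(614,370))), 'at z',plane(ps,*B(664,78),.147),plane(pd,*C(614,370),.147))
print('hook tip, seat',plane(ps,*A(238,213),.244),plane(ps,*A(215,240),.216), 'arm root',plane(ps,*A(98,95),.241))
print('arm side',plane(pd,*D(315,100),.241),tri((ps,*A(98,95)),(pd,*D(318,103))))
print('bystand', [plane(ps,u,v,.01) for u,v in((259,210),(290,185),(250,352),(319,299))])
E
```

```text
foot [array([0.7161, 0.1155, 0.012 ]), array([0.5198, 0.106 , 0.012 ]), array([0.5236, 0.0001, 0.012 ]), array([0.7198, 0.01  , 0.012 ])]
footside [array([0.5285, 0.0915, 0.012 ]), array([ 0.5329, -0.0084,  0.012 ]), array([ 0.7244, -0.0088,  0.012 ])]
bar ends [array([ 0.5684, -0.3444,  0.105 ]), array([ 0.5307, -0.4248,  0.105 ])]
tray corners scene z~0 [array([ 0.6238, -0.3809,  0.008 ]), array([ 0.5175, -0.3313,  0.008 ]), array([ 0.4864, -0.4054,  0.008 ])]
tab tri [ 0.5558 -0.3921  0.1372] at z [ 0.5468 -0.3817  0.147 ] [ 0.5556 -0.4076  0.147 ]
hook tip, seat [0.5457 0.052  0.244 ] [0.5628 0.0583 0.216 ] arm root [0.6564 0.0579 0.241 ]
arm side [0.6588 0.0621 0.241 ] [0.659  0.0574 0.24  ]
bystand [array([ 0.708 , -0.2098,  0.01  ]), array([ 0.7246, -0.332 ,  0.01  ]), array([0.4273, 0.0462, 0.01  ]), array([ 0.4213, -0.1338,  0.01  ])]
```

>>> apply_moves --series '[{"rz": 0.15},{"rz": 0.15},{"rz": 0.15},{"rz": 0.15},{"rz": 0.15}]' --jaw -1

```text
$.series[0]: bad value
```

>>> apply_moves --series '[{"tx": 2.2,"ty": -3.6},{"tx": 2.2,"ty": -3.6},{"tx": 2.2,"ty": -3.6},{"tx": 2.2,"ty": -3.6},{"tx": 2.2,"ty": -3.6}]'

```text
$.series[0]: bad value
```

>>> apply_moves --series '[{"tx": 2.2,"ty": -3.6},{"tx": 2.2,"ty": -3.6},{"tx": 2.2,"ty": -3.6},{"tx": 1.0,"ty": -1.6},{}]'

```text
$.series[0]: bad value
```

```bash
cat >> h.py <<'E'
from scipy.spatial.transform import Rotation as Ro
np.set_printoptions(precision=4,suppress=True)
def pose():
    o=manip.get_obs();R=Ro.from_rotvec(o['tcp_rot']).as_matrix();return o['tcp_pos'],R,o
def status():
    t,R,o=pose(); print('t',o['time_s'],'tcp',t,'yaw',np.arctan2(R[1,0],R[0,0]),'z',R[:,2],'F',o['ft_force'],'w',o['gripper_width'],o['gripper_force']); return t,R,o
def to(X,yaw):
    t,R,o=status(); Rt=np.array([[np.cos(yaw),np.sin(yaw),0],[np.sin(yaw),-np.cos(yaw),0],[0,0,-1]])
    print('cm',R.T@(np.array(X)-t)*100,'rot',Ro.from_matrix(R.T@Rt).as_rotvec())
E
python3 - <<'E'
from h import *
to([.553,-.390,.128],-.437)
im,p=save('wrist','w1.png')
hsv=cv2.cvtColor(im,cv2.COLOR_RGB2HSV)
m=cv2.inRange(hsv,(3,180,100),(16,255,255)); n,l,s,ce=cv2.connectedComponentsWithStats(m)
for i in range(1,n):
    if s[i,4]>100: print(s[i],ce[i],plane(p,*ce[i],.15))
E
```

```text
t 0.1 tcp [ 0.1998 -0.6179  0.2258] yaw 0.3128302473766516 z [-0.0005  0.0017 -1.    ] F [-0.6845  0.3658 -0.2145] w 0.9967867377039411 0.0
cm [ 40.6196 -10.7949   9.7997] rot [-0.0017  0.0006  0.7498]
```

View pics/w1.png

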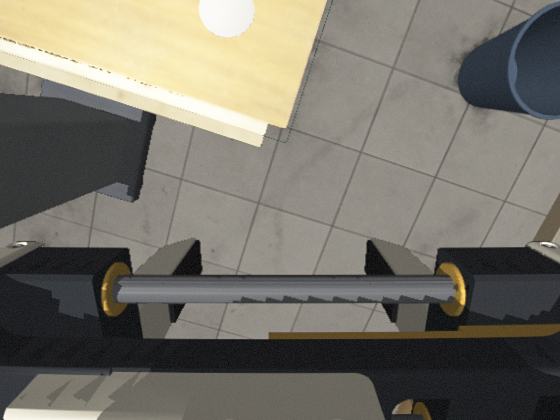

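All three calls were refused because every row needs all six keys. The wrist view shows the bench corner, with the fingers across rows 240–320. I'll resend with full rows.

>>> apply_moves --series '[{"tx": 0,"ty": 0,"tz": 0,"rx": 0,"ry": 0,"rz": 0.15},{"tx": 0,"ty": 0,"tz": 0,"rx": 0,"ry": 0,"rz": 0.15},{"tx": 0,"ty": 0,"tz": 0,"rx": 0,"ry": 0,"rz": 0.15},{"tx": 0,"ty": 0,"tz": 0,"rx": 0,"ry": 0,"rz": 0.15},{"tx": 0,"ty": 0,"tz": 0,"rx": 0,"ry": 0,"rz": 0.15}]' --jaw -1

```text
time_s: 0.65
tcp_pos: [0.2, -0.6182, 0.2263]
tcp_rot: [-3.064, 0.691, 0.0]
ft_force: [-0.2, -0.9, -0.6]
gripper_width: 1.004
gripper_force: 0.0
```

>>> apply_moves --series '[{"tx": 2.2,"ty": -3.6,"tz": 0,"rx": 0,"ry": 0,"rz": 0},{"tx": 2.2,"ty": -3.6,"tz": 0,"rx": 0,"ry": 0,"rz": 0},{"tx": 2.2,"ty": -3.6,"tz": 0,"rx": 0,"ry": 0,"rz": 0},{"tx": 2.2,"ty": -3.6,"tz": 0,"rx": 0,"ry": 0,"rz": 0},{"tx": 2.2,"ty": -3.6,"tz": 0,"rx": 0,"ry": 0,"rz": 0}]'

```text
time_s: 1.15
tcp_pos: [0.3769, -0.5007, 0.2265]
tcp_rot: [-3.066, 0.681, 0.001]
ft_force: [0.7, -0.5, -0.3]
gripper_width: 0.997
gripper_force: 0.0
```

>>> apply_moves --series '[{"tx": 2.2,"ty": -3.6,"tz": 0,"rx": 0,"ry": 0,"rz": 0},{"tx": 2.2,"ty": -3.6,"tz": 0,"rx": 0,"ry": 0,"rz": 0},{"tx": 2.2,"ty": -3.6,"tz": 0,"rx": 0,"ry": 0,"rz": 0},{"tx": 0,"ty": 0,"tz": 0,"rx": 0,"ry": 0,"rz": 0},{"tx": 0,"ty": 0,"tz": 0,"rx": 0,"ry": 0,"rz": 0}]'

```text
time_s: 1.65
tcp_pos: [0.4825, -0.4305, 0.2263]
tcp_rot: [-3.067, 0.676, 0.001]
ft_force: [-1.4, -0.8, 0.0]
gripper_width: 1.004
gripper_force: 0.0
```

```bash

python3 - <<'E'
from h import *
to([.553,-.390,.128],-.437)
im,p=save('wrist','w2.png')
hsv=cv2.cvtColor(im,cv2.COLOR_RGB2HSV)
m=cv2.inRange(hsv,(3,180,100),(16,255,255)); n,l,s,ce=cv2.connectedComponentsWithStats(m)
for i in range(1,n):
    if s[i,4]>100: print(s[i],ce[i],plane(p,*ce[i],.15))
E
```

```text
t 1.65 tcp [ 0.4825 -0.4305  0.2263] yaw -0.433661293787571 z [-0.0004  0.0008 -1.    ] F [-1.3576 -0.8307  0.0079] w 1.0038323954166875 0.0
cm [ 4.7018 -6.629   9.8265] rot [-0.0006  0.0007  0.0033]
[183 131  31  40 597] [202.1474 147.8107] [ 0.5542 -0.3966  0.15  ]
```

View pics/w2.png

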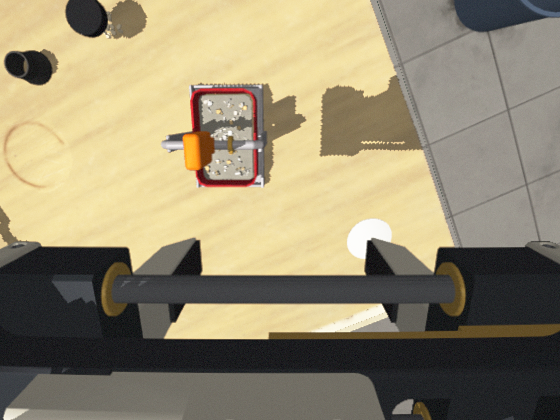

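The wrist view shows the carrier nearly squared with the tool. The bar ends are at (164,145) and (264,143), the tab is centred at (202,148), and the tray corners are at (191,86), (264,86) and (265,187).

```bash

python3 - <<'E'
from h import *
p=camera_params('wrist')
a,b=plane(p,164,145,.105),plane(p,264,143,.105); d=a-b; print('bar',(a+b)/2,np.linalg.norm(d),np.arctan2(-d[0],d[1]))
c=[plane(p,*q,.008) for q in((191,86),(264,86),(265,187))]; print(c,(c[0]+c[2])/2,np.arctan2(*(c[1]-c[2])[1::-1]))
print('tab',plane(p,202,148,.147))
t=(c[0]+c[2])/2; to([t[0],t[1],.147],-.437)
E
```

```text
bar [ 0.552  -0.3974  0.105 ] 0.08942061174417111 -0.41924995415359306
[array([ 0.6225, -0.382 ,  0.008 ]), array([ 0.5869, -0.4577,  0.008 ]), array([ 0.48  , -0.4071,  0.008 ])] [ 0.5513 -0.3946  0.008 ] -0.44204540876286974
tab [ 0.5525 -0.3977  0.147 ]
t 1.7 tcp [ 0.4809 -0.4322  0.2262] yaw -0.436738973328279 z [-0.0013  0.     -1.    ] F [-0.2143 -0.3789  0.2221] w 1.0018604819379378 0.0
cm [ 4.7965 -6.3896  7.9153] rot [0.0005 0.0012 0.0003]
```

>>> apply_moves --series '[{"tx": 1.6,"ty": -2.1,"tz": 0,"rx": 0,"ry": 0,"rz": 0},{"tx": 1.6,"ty": -2.1,"tz": 0,"rx": 0,"ry": 0,"rz": 0},{"tx": 1.7,"ty": -2.1,"tz": 0,"rx": 0,"ry": 0,"rz": 0},{"tx": 0,"ty": 0,"tz": 2,"rx": 0,"ry": 0,"rz": 0},{"tx": 0,"ty": 0,"tz": 0,"rx": 0,"ry": 0,"rz": 0}]'

```text
time_s: 2.2
tcp_pos: [0.5499, -0.3961, 0.2038]
tcp_rot: [-3.065, 0.683, 0.008]
ft_force: [-1.2, -0.2, -0.6]
gripper_width: 1.002
gripper_force: 0.0
```

```bash

python3 - <<'E'
from h import *
to([.552,-.3965,.128],-.437)
im,p=save('wrist','w3.png')
hsv=cv2.cvtColor(im,cv2.COLOR_RGB2HSV)
m=cv2.inRange(hsv,(3,180,100),(16,255,255)); n,l,s,ce=cv2.connectedComponentsWithStats(m)
for i in range(1,n):
    if s[i,4]>100: print(s[i],ce[i],plane(p,*ce[i],.16))
fs=[]
for k in range(20): capture('wrist'); fs.append(manip.get_obs()['ft_force'])
print(np.mean(fs,0),np.std(fs,0))
E
```

```text
t 2.2 tcp [ 0.5499 -0.3961  0.2038] yaw -0.4385195579924494 z [-0.0049  0.0022 -1.    ] F [-1.2473 -0.2384 -0.5997] w 1.002275695749906 0.0
cm [ 0.2519 -0.0515  7.5757] rot [ 0.0001  0.0054 -0.0015]
[266 195  19  47 727] [275.4608 218.3219] [ 0.5574 -0.3937  0.16  ]
[0.0804 0.039  0.0206] [0.5074 0.3765 0.4187]
```

View pics/w3.png

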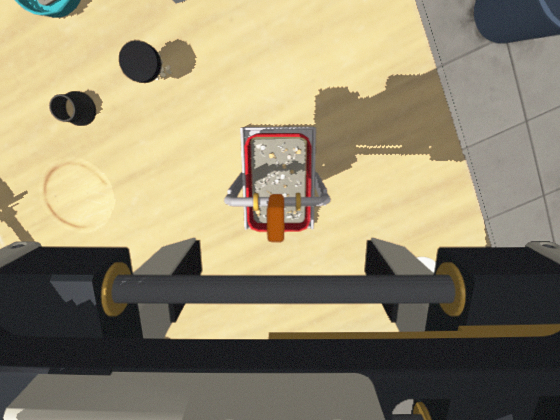

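The tab is at columns 266–285, rows 195–242, nearly midway between the fingers at column 282, and the bar runs level across the picture at row 201. I'll work out the exact fit.

```bash

python3 - <<'E'
from h import *
p=camera_params('wrist')
t,R,o=status()
for q,z in(((275,242),.166),((275.5,218),.155),((282,205),.127),((226,202),.105),((329,199),.105)):
    X=plane(p,*q,z); print(q,X,(R.T@(X-t))*100)
E
```

```text
t 3.25 tcp [ 0.5525 -0.3957  0.2067] yaw -0.4371018294375017 z [-0.      0.0001 -1.    ] F [-0.1982  0.0844 -0.1452] w 1.000438655678145 0.0
(275, 242) [ 0.5457 -0.3862  0.166 ] [-1.0173 -0.5678  4.0695]
(275.5, 218) [ 0.5581 -0.3922  0.155 ] [ 0.3654 -0.5497  5.1695]
(282, 205) [ 0.5577 -0.3971  0.127 ] [ 0.5277 -0.0935  7.9694]
(226, 202) [ 0.5751 -0.3513  0.105 ] [ 0.167  -4.9792 10.1696]
(329, 199) [ 0.5396 -0.4336  0.105 ] [ 0.4409  3.9834 10.1693]
```

>>> apply_moves --series '[{"tx": 0.3,"ty": -0.5,"tz": 0,"rx": 0,"ry": 0,"rz": 0},{"tx": 0,"ty": 0,"tz": 2,"rx": 0,"ry": 0,"rz": -0.01},{"tx": 0,"ty": 0,"tz": 2,"rx": 0,"ry": 0,"rz": 0},{"tx": 0,"ty": 0,"tz": 2,"rx": 0,"ry": 0,"rz": 0},{"tx": 0,"ty": 0,"tz": 1.8,"rx": 0,"ry": 0,"rz": 0}]'

```text
time_s: 3.75
tcp_pos: [0.5576, -0.3919, 0.1278]
tcp_rot: [-3.07, 0.665, 0.0]
ft_force: [-0.5, -0.8, 0.3]
gripper_width: 1.002
gripper_force: 0.0
```

>>> apply_moves --series '[{"tx": 0,"ty": 0,"tz": 0,"rx": 0,"ry": 0,"rz": 0},{"tx": 0,"ty": 0,"tz": 0,"rx": 0,"ry": 0,"rz": 0},{"tx": 0,"ty": 0,"tz": 0,"rx": 0,"ry": 0,"rz": 0},{"tx": 0,"ty": 0,"tz": 0,"rx": 0,"ry": 0,"rz": 0},{"tx": 0,"ty": 0,"tz": 0,"rx": 0,"ry": 0,"rz": 0}]' --jaw 0.6 --grip_force 10

```text
time_s: 4.25
tcp_pos: [0.5579, -0.3928, 0.1299]
tcp_rot: [3.069, -0.666, 0.002]
ft_force: [0.3, 0.6, -1.1]
gripper_width: 0.614
gripper_force: 0.0
```

>>> apply_moves --series '[{"tx": 0,"ty": 0,"tz": 0,"rx": 0,"ry": 0,"rz": 0},{"tx": 0,"ty": 0,"tz": 0,"rx": 0,"ry": 0,"rz": 0},{"tx": 0,"ty": 0,"tz": 0,"rx": 0,"ry": 0,"rz": 0},{"tx": 0,"ty": 0,"tz": 0,"rx": 0,"ry": 0,"rz": 0},{"tx": 0,"ty": 0,"tz": 0,"rx": 0,"ry": 0,"rz": 0}]'

```text
time_s: 4.75
tcp_pos: [0.5573, -0.3925, 0.1287]
tcp_rot: [-3.07, 0.666, 0.0]
ft_force: [-0.1, -0.7, 0.0]
gripper_width: 0.211
gripper_force: 0.0
```

```bash

python3 - <<'E'
from h import *
t,R,o=status()
im,p=save('side','s4.png'); im2,p2=save('wrist','w4.png')
a=cv2.imread('pics/w4.png');b=cv2.resize(cv2.imread('pics/side0.png' if 0 else 'pics/s4.png')[230:370,210:350],(420,420),interpolation=cv2.INTER_CUBIC)
cv2.imwrite('pics/c4.png',np.hstack([cv2.resize(a[:,100:460],(360,420)),b]))
E
```

```text
t 4.75 tcp [ 0.5573 -0.3925  0.1287] yaw -0.42717757792545824 z [-0.  0. -1.] F [-0.0546 -0.6746  0.0127] w 0.21052827769359697 0.0
```

View pics/c4.png

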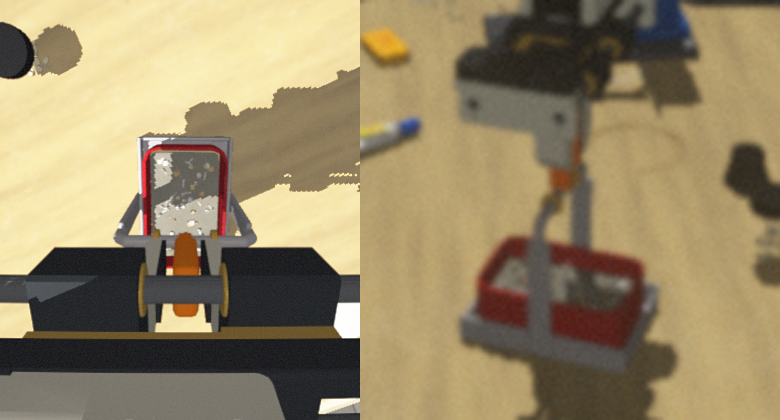

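The tab (crop column 185) lies midway between the fingers (150–215), and the bar is level at row ~239. I'll close the gripper, then measure the bar's offset from the tool.

>>> apply_moves --series '[{"tx": 0,"ty": 0,"tz": 0,"rx": 0,"ry": 0,"rz": 0},{"tx": 0,"ty": 0,"tz": 0,"rx": 0,"ry": 0,"rz": 0},{"tx": 0,"ty": 0,"tz": 0,"rx": 0,"ry": 0,"rz": 0},{"tx": 0,"ty": 0,"tz": 0,"rx": 0,"ry": 0,"rz": 0},{"tx": 0,"ty": 0,"tz": 0,"rx": 0,"ry": 0,"rz": 0}]' --jaw 1 --grip_force 10

```text
time_s: 5.35
tcp_pos: [0.5571, -0.3925, 0.1285]
tcp_rot: [-3.07, 0.666, 0.001]
ft_force: [-1.3, -0.3, -1.3]
gripper_width: 0.13
gripper_force: 10.0
```

>>> apply_moves --series '[{"tx": 0,"ty": 0,"tz": 0,"rx": 0,"ry": 0,"rz": 0},{"tx": 0,"ty": 0,"tz": 0,"rx": 0,"ry": 0,"rz": 0},{"tx": 0,"ty": 0,"tz": 0,"rx": 0,"ry": 0,"rz": 0}]' --grip_force 40

```text
time_s: 5.65
tcp_pos: [0.5572, -0.3925, 0.1286]
tcp_rot: [-3.07, 0.666, 0.0]
ft_force: [-0.0, -0.6, -2.9]
gripper_width: 0.126
gripper_force: 40.0
```

```bash

python3 - <<'E'
from h import *
t,R,o=status()
im,p=save('wrist','w5.png')
for q in((218,238),(352,240)):
    X=plane(p,*q,.105); print(R.T@(X-t)*100)
hsv=cv2.cvtColor(im,cv2.COLOR_RGB2HSV)
m=cv2.inRange(hsv,(3,180,60),(16,255,255)); n,l,s,ce=cv2.connectedComponentsWithStats(m)
for i in range(1,n):
    if s[i,4]>100: print(s[i],ce[i])
    # near face bottom of tab (z .127) and bar 
fs=[]
for k in range(20): capture('side'); fs.append(manip.get_obs()['ft_force'])
print(np.mean(fs,0))
E
```

```text
t 5.65 tcp [ 0.5572 -0.3925  0.1286] yaw -0.42730155367708583 z [-0.0002  0.0001 -1.    ] F [-0.0425 -0.645  -2.9084] w 0.12609162655903303 39.999550580978394
[-0.0304 -4.117   2.3557]
[-0.1625  4.3396  2.3554]
[270 234  27  41 939] [282.9659 256.0511]
[270 304  27  13 300] [282.9633 309.3667]
[ 0.0123 -0.0839 -2.739 ]
```

>>> apply_moves --series '[{"tx": 0,"ty": 0,"tz": -0.3,"rx": 0,"ry": 0,"rz": 0},{"tx": 0,"ty": 0,"tz": -0.7,"rx": 0,"ry": 0,"rz": 0},{"tx": 0,"ty": 0,"tz": -1,"rx": 0,"ry": 0,"rz": 0},{"tx": 0,"ty": 0,"tz": -1.5,"rx": 0,"ry": 0,"rz": 0},{"tx": 0,"ty": 0,"tz": -1.5,"rx": 0,"ry": 0,"rz": 0}]'

```text
time_s: 7.2
tcp_pos: [0.5577, -0.3926, 0.1806]
tcp_rot: [3.07, -0.666, 0.002]
ft_force: [-0.0, -0.0, -3.5]
gripper_width: 0.124
gripper_force: 40.0
```

>>> apply_moves --series '[{"tx": 0,"ty": 0,"tz": -1.5,"rx": 0,"ry": 0,"rz": 0},{"tx": 0,"ty": 0,"tz": -1.5,"rx": 0,"ry": 0,"rz": 0},{"tx": 0,"ty": 0,"tz": -1.5,"rx": 0,"ry": 0,"rz": 0},{"tx": 0,"ty": 0,"tz": -1.5,"rx": 0,"ry": 0,"rz": 0},{"tx": 0,"ty": 0,"tz": -1.5,"rx": 0,"ry": 0,"rz": 0}]'

```text
time_s: 7.7
tcp_pos: [0.5573, -0.3924, 0.2551]
tcp_rot: [3.07, -0.666, 0.0]
ft_force: [-0.7, -0.1, -2.9]
gripper_width: 0.127
gripper_force: 40.0
```

>>> apply_moves --series '[{"tx": 0,"ty": 0,"tz": -1.5,"rx": 0,"ry": 0,"rz": 0},{"tx": 0,"ty": 0,"tz": -1.2,"rx": 0,"ry": 0,"rz": 0},{"tx": 0,"ty": 0,"tz": -0.5,"rx": 0,"ry": 0,"rz": 0},{"tx": 0,"ty": 0,"tz": 0,"rx": 0,"ry": 0,"rz": 0},{"tx": 0,"ty": 0,"tz": 0,"rx": 0,"ry": 0,"rz": 0}]'

```text
time_s: 8.2
tcp_pos: [0.557, -0.3923, 0.2851]
tcp_rot: [-3.07, 0.666, 0.002]
ft_force: [-0.0, -0.0, -2.4]
gripper_width: 0.126
gripper_force: 40.0
```

```bash

python3 - <<'E'
from h import *
im,p=save('scene','sc6.png')
fs=[]
for k in range(20): capture('side'); fs.append(manip.get_obs()['ft_force'])
print(np.mean(fs,0))
to([.445,.05,.286],.045)
# foot & hook refine on first picture (bigger hook crop)
a=cv2.imread('pics/scene0.png');cv2.imwrite('pics/hook.png',cv2.resize(a[190:255,140:215],(750,600),interpolation=cv2.INTER_CUBIC))
E
```

```text
[ 0.1308 -0.1419 -2.998 ]
t 9.25 tcp [ 0.5573 -0.3925  0.2857] yaw -0.4272030538409839 z [ 0. -0. -1.] F [-0.0653  0.2979 -3.1383] w 0.12827985125732472 39.9995756149292
cm [-28.5556 -35.6157  -0.0271] rot [-0.     -0.     -0.4722]
```

View pics/hook.png

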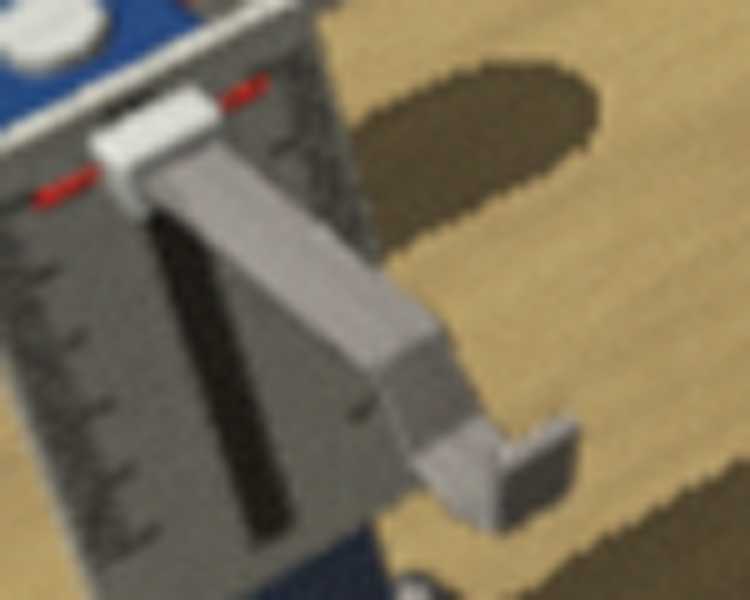

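The hook crop shows the arm's front edge from (375,370) to (440,325) and the lip's top edge from (503,470) to (577,420). Their mean gives the seat.

```bash

python3 - <<'E'
from h import *
p=camera_params('scene')
P=lambda x,y,z:plane(p,140+x/10,190+y/9.23,z)
a=[P(375,370,.241),P(440,325,.241)];l=[P(503,470,.244),P(577,420,.244)];r=[P(160,185,.241),P(215,145,.241)]
m=[sum(q)/2 for q in(a,l,r)]
print(a,l,r);print(m,(m[0]+m[1])/2)
print('bottom',P(425,470,.217),P(490,430,.217))
E
```

```text
[array([0.5792, 0.0622, 0.241 ]), array([0.5814, 0.048 , 0.241 ])] [array([0.5417, 0.0609, 0.244 ]), array([0.5434, 0.0452, 0.244 ])] [array([0.646 , 0.0642, 0.241 ]), array([0.6491, 0.0514, 0.241 ])]
[array([0.5803, 0.0551, 0.241 ]), array([0.5425, 0.0531, 0.244 ]), array([0.6475, 0.0578, 0.241 ])] [0.5614 0.0541 0.2425]
bottom [0.5735 0.0609 0.217 ] [0.5743 0.0472 0.217 ]
```

>>> apply_moves --series '[{"tx": 0,"ty": 0,"tz": 0,"rx": 0,"ry": 0,"rz": -0.03},{"tx": 0,"ty": 0,"tz": 0,"rx": 0,"ry": 0,"rz": -0.05},{"tx": 0,"ty": 0,"tz": 0,"rx": 0,"ry": 0,"rz": -0.05},{"tx": 0,"ty": 0,"tz": 0,"rx": 0,"ry": 0,"rz": -0.05},{"tx": 0,"ty": 0,"tz": 0,"rx": 0,"ry": 0,"rz": -0.05}]'

```text
time_s: 9.75
tcp_pos: [0.5573, -0.3925, 0.2858]
tcp_rot: [3.127, -0.304, 0.0]
ft_force: [0.4, 0.0, -2.3]
gripper_width: 0.126
gripper_force: 40.0
```

>>> apply_moves --series '[{"tx": 0,"ty": 0,"tz": 0,"rx": 0,"ry": 0,"rz": -0.06},{"tx": 0,"ty": 0,"tz": 0,"rx": 0,"ry": 0,"rz": -0.06},{"tx": 0,"ty": 0,"tz": 0,"rx": 0,"ry": 0,"rz": -0.06},{"tx": 0,"ty": 0,"tz": 0,"rx": 0,"ry": 0,"rz": -0.04},{"tx": 0,"ty": 0,"tz": 0,"rx": 0,"ry": 0,"rz": -0.022}]'

```text
time_s: 10.25
tcp_pos: [0.5573, -0.3925, 0.2857]
tcp_rot: [-3.141, -0.074, -0.0]
ft_force: [-0.3, 0.1, -1.7]
gripper_width: 0.133
gripper_force: 40.0
```

>>> apply_moves --series '[{"tx": -0.2,"ty": -0.5,"tz": 0,"rx": 0,"ry": 0,"rz": 0},{"tx": -0.4,"ty": -1,"tz": 0,"rx": 0,"ry": 0,"rz": 0},{"tx": -0.5,"ty": -1.5,"tz": 0,"rx": 0,"ry": 0,"rz": 0},{"tx": -0.5,"ty": -1.8,"tz": 0,"rx": 0,"ry": 0,"rz": 0},{"tx": -0.5,"ty": -1.8,"tz": 0,"rx": 0,"ry": 0,"rz": 0}]'

```text
time_s: 10.75
tcp_pos: [0.5328, -0.3258, 0.2858]
tcp_rot: [-3.141, -0.07, 0.0]
ft_force: [-0.1, 0.1, -2.3]
gripper_width: 0.127
gripper_force: 40.0
```

>>> apply_moves --series '[{"tx": -0.5,"ty": -1.8,"tz": 0,"rx": 0,"ry": 0,"rz": 0},{"tx": -0.5,"ty": -1.8,"tz": 0,"rx": 0,"ry": 0,"rz": 0},{"tx": -0.5,"ty": -1.8,"tz": 0,"rx": 0,"ry": 0,"rz": 0},{"tx": -0.5,"ty": -1.8,"tz": 0,"rx": 0,"ry": 0,"rz": 0},{"tx": -0.5,"ty": -1.8,"tz": 0,"rx": 0,"ry": 0,"rz": 0}]'

```text
time_s: 11.25
tcp_pos: [0.5037, -0.2369, 0.286]
tcp_rot: [3.14, 0.071, 0.0]
ft_force: [-0.2, 0.7, -2.4]
gripper_width: 0.132
gripper_force: 40.0
```

>>> apply_moves --series '[{"tx": -0.5,"ty": -1.8,"tz": 0,"rx": 0,"ry": 0,"rz": 0},{"tx": -0.5,"ty": -1.8,"tz": 0,"rx": 0,"ry": 0,"rz": 0},{"tx": -0.5,"ty": -1.8,"tz": 0,"rx": 0,"ry": 0,"rz": 0},{"tx": -0.5,"ty": -1.8,"tz": 0,"rx": 0,"ry": 0,"rz": 0},{"tx": -0.5,"ty": -1.8,"tz": 0,"rx": 0,"ry": 0,"rz": 0}]'

```text
time_s: 11.75
tcp_pos: [0.4749, -0.1484, 0.2858]
tcp_rot: [3.141, 0.07, 0.0]
ft_force: [1.0, -0.1, -4.0]
gripper_width: 0.132
gripper_force: 40.0
```

>>> apply_moves --series '[{"tx": -0.5,"ty": -1.8,"tz": 0,"rx": 0,"ry": 0,"rz": 0},{"tx": -0.5,"ty": -1.8,"tz": 0,"rx": 0,"ry": 0,"rz": 0},{"tx": -0.5,"ty": -1.8,"tz": 0,"rx": 0,"ry": 0,"rz": 0},{"tx": -0.4,"ty": -1.8,"tz": 0,"rx": 0,"ry": 0,"rz": 0},{"tx": 0,"ty": -1.8,"tz": 0,"rx": 0,"ry": 0,"rz": 0}]'

```text
time_s: 12.25
tcp_pos: [0.4516, -0.0595, 0.2858]
tcp_rot: [3.14, 0.07, -0.0]
ft_force: [-0.3, -0.4, -2.8]
gripper_width: 0.129
gripper_force: 40.0
```

>>> apply_moves --series '[{"tx": 0,"ty": -1.8,"tz": 0,"rx": 0,"ry": 0,"rz": 0},{"tx": 0,"ty": -1.8,"tz": 0,"rx": 0,"ry": 0,"rz": 0},{"tx": 0,"ty": -1.2,"tz": 0,"rx": 0,"ry": 0,"rz": 0},{"tx": 0,"ty": -0.6,"tz": 0,"rx": 0,"ry": 0,"rz": 0},{"tx": 0,"ty": 0,"tz": 0,"rx": 0,"ry": 0,"rz": 0}]'

```text
time_s: 12.75
tcp_pos: [0.4499, -0.0061, 0.2858]
tcp_rot: [3.141, 0.073, 0.0]
ft_force: [-0.1, -0.2, -2.7]
gripper_width: 0.125
gripper_force: 40.0
```

```bash

python3 - <<'E'
from h import *
to([.5625,.0545,.286],.045)
im,p=save('scene','sc7.png'); im,pw=save('wrist','w7.png'); im,pd=save('side','sd7.png')
a=cv2.imread('pics/sc7.png')[150:290,120:290];b=cv2.imread('pics/w7.png')
cv2.imwrite('pics/c7.png',np.hstack([cv2.resize(a,(425,350)),cv2.resize(b,(375,350))]))
E
```

```text
t 12.75 tcp [ 0.4499 -0.0061  0.2858] yaw 0.046203234972932876 z [ 0.0002 -0.0001 -1.    ] F [-0.1176 -0.2433 -2.6742] w 0.12463057693485069 39.999480843544006
cm [11.5264 -5.5373 -0.0187] rot [ 0.0001 -0.0002  0.0012]
```

View pics/c7.png

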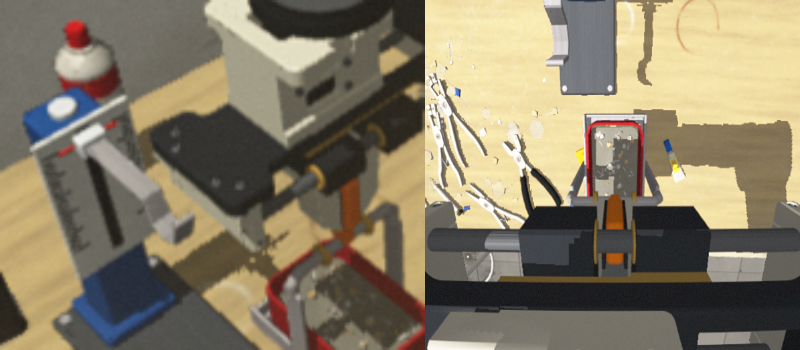

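The wrist view shows the hook ahead at crop (556,45), to the left of the carrier, which agrees with the 5.5 cm still to go sideways.

>>> apply_moves --series '[{"tx": 0,"ty": -1,"tz": 0,"rx": 0,"ry": 0,"rz": 0},{"tx": 0,"ty": -1.5,"tz": 0,"rx": 0,"ry": 0,"rz": 0},{"tx": 0,"ty": -1.5,"tz": 0,"rx": 0,"ry": 0,"rz": 0},{"tx": 0,"ty": -1,"tz": 0,"rx": 0,"ry": 0,"rz": 0},{"tx": 0,"ty": -0.55,"tz": 0,"rx": 0,"ry": 0,"rz": 0}]'

```text
time_s: 13.4
tcp_pos: [0.4474, 0.0496, 0.2858]
tcp_rot: [-3.141, -0.072, -0.0]
ft_force: [0.5, -0.5, -2.9]
gripper_width: 0.126
gripper_force: 40.0
```

>>> apply_moves --series '[{"tx": 0.5,"ty": 0,"tz": 0,"rx": 0,"ry": 0,"rz": 0},{"tx": 0.5,"ty": 0,"tz": 0,"rx": 0,"ry": 0,"rz": 0},{"tx": 0,"ty": 0,"tz": 0,"rx": 0,"ry": 0,"rz": 0}]'

```text
time_s: 13.7
tcp_pos: [0.4585, 0.0483, 0.2857]
tcp_rot: [-3.14, -0.068, -0.001]
ft_force: [0.1, -0.1, -2.1]
gripper_width: 0.129
gripper_force: 40.0
```

```bash

python3 - <<'E'
from h import *
to([.5625,.0545,.286],.045)
im,pw=save('wrist','w8.png')
b=cv2.imread('pics/w8.png')
cv2.imwrite('pics/c8.png',cv2.resize(b[0:260,180:400],(660,600)[0:2] if 0 else (508,600)))
np.save('pw8.npy',pw,allow_pickle=True)
fs=[]
for k in range(20): capture('side'); fs.append(manip.get_obs()['ft_force'])
print(np.mean(fs,0))
E
```

```text
t 13.7 tcp [0.4585 0.0483 0.2857] yaw 0.04349685181649934 z [ 0.0005  0.0004 -1.    ] F [ 0.055  -0.1411 -2.0944] w 0.12900707174887507 39.99947011470795
cm [10.4214 -0.1698 -0.0213] rot [-0.0004 -0.0005 -0.0015]
[-0.1123  0.2574 -2.7778]
```

View pics/c8.png

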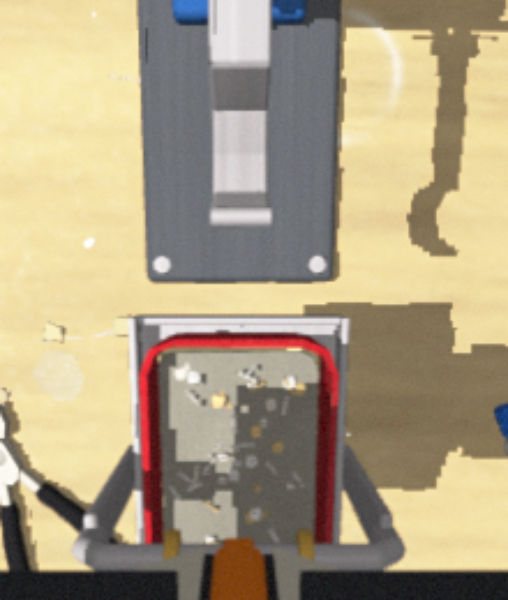

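The wrist crop shows the hook squarely ahead. Its lip top is at crop (241,215), its V seat runs over rows 110–192, and the arm's front edge is at row 66 around column 240.

```bash

python3 - <<'E'
from h import *
p=np.load('pw8.npy',allow_pickle=True).item()
t,R,o=status()
P=lambda x,y,z:plane(p,180+x*220/508,y*260/600,z)
for n,q in dict(lipL=(210,215,.244),lipR=(272,215,.244),armL=(211,66,.241),armR=(271,66,.241),vL=(213,150,.218),vR=(267,150,.218),barL=(82,545,.2622),barR=(400,552,.2622),colL=(172,545,.2622),colR=(306,545,.2622)).items():
    X=P(*q);print(n,X,(R.T@(X-t))*100)
E
```

```text
t 14.75 tcp [0.4574 0.049  0.2857] yaw 0.04484557691167482 z [ 0.  0. -1.] F [-0.4518  0.4351 -2.8725] w 0.13481287054415195 39.99936282634735
lipL [0.5454 0.0602 0.244 ] [ 8.8386 -0.7183  4.1729]
lipR [0.5461 0.0438 0.244 ] [8.8373 0.9201 4.1729]
armL [0.5819 0.0613 0.241 ] [12.4848 -0.6657  4.4729]
armR [0.5825 0.0459 0.241 ] [12.4836  0.868   4.4729]
vL [0.5653 0.0609 0.218 ] [10.8255 -0.707   6.7729]
vR [0.566  0.0452 0.218 ] [10.8242  0.8714  6.7729]
barL [0.4578 0.0914 0.2622] [ 0.2247 -4.2365  2.353 ]
barR [0.4596 0.0046 0.2622] [0.0124 4.4426 2.3527]
colL [0.4589 0.0669 0.2622] [ 0.2251 -1.7818  2.3529]
colR [0.4605 0.0305 0.2622] [0.2222 1.8656 2.3528]
```

>>> apply_moves --series '[{"tx": 0.5,"ty": 0,"tz": 0,"rx": 0,"ry": 0,"rz": 0},{"tx": 1,"ty": 0,"tz": 0,"rx": 0,"ry": 0,"rz": 0},{"tx": 1.2,"ty": 0,"tz": 0,"rx": 0,"ry": 0,"rz": 0},{"tx": 1.2,"ty": 0,"tz": 0,"rx": 0,"ry": 0,"rz": 0},{"tx": 1.2,"ty": 0,"tz": 0,"rx": 0,"ry": 0,"rz": 0}]'

```text
time_s: 15.25
tcp_pos: [0.5098, 0.0513, 0.2856]
tcp_rot: [-3.14, -0.07, -0.0]
ft_force: [-0.2, -0.1, -3.1]
gripper_width: 0.127
gripper_force: 40.0
```

>>> apply_moves --series '[{"tx": 1.2,"ty": 0,"tz": 0,"rx": 0,"ry": 0,"rz": 0},{"tx": 1.2,"ty": 0,"tz": 0,"rx": 0,"ry": 0,"rz": 0},{"tx": 1.2,"ty": 0,"tz": 0,"rx": 0,"ry": 0,"rz": 0},{"tx": 1,"ty": 0,"tz": 0,"rx": 0,"ry": 0,"rz": 0},{"tx": 0.5,"ty": 0,"tz": 0,"rx": 0,"ry": 0,"rz": 0}]'

```text
time_s: 15.75
tcp_pos: [0.5604, 0.0536, 0.2856]
tcp_rot: [-3.14, -0.07, -0.0]
ft_force: [0.1, 0.6, -3.1]
gripper_width: 0.128
gripper_force: 40.0
```

>>> apply_moves --series '[{"tx": 0.3,"ty": 0,"tz": 0,"rx": 0,"ry": 0,"rz": 0},{"tx": 0,"ty": 0,"tz": 0,"rx": 0,"ry": 0,"rz": 0},{"tx": 0,"ty": 0,"tz": 0,"rx": 0,"ry": 0,"rz": 0}]'

```text
time_s: 16.05
tcp_pos: [0.562, 0.0538, 0.2857]
tcp_rot: [3.141, 0.071, -0.001]
ft_force: [0.1, 0.6, -2.5]
gripper_width: 0.128
gripper_force: 40.0
```

```bash

python3 - <<'E'
from h import *
status()
im,pw=save('wrist','w9.png'); save('scene','sc9.png')
a=cv2.imread('pics/sc9.png')[170:270,120:240];b=cv2.imread('pics/w9.png')[120:340,180:400]
cv2.imwrite('pics/c9.png',np.hstack([cv2.resize(a,(420,350),interpolation=cv2.INTER_CUBIC),cv2.resize(b,(350,350))]))
E
```

```text
t 16.05 tcp [0.562  0.0538 0.2857] yaw 0.04500197096368576 z [-0.0003 -0.0002 -1.    ] F [ 0.1269  0.6333 -2.5418] w 0.1282060142589837 39.99947011470795
```

View pics/c9.png

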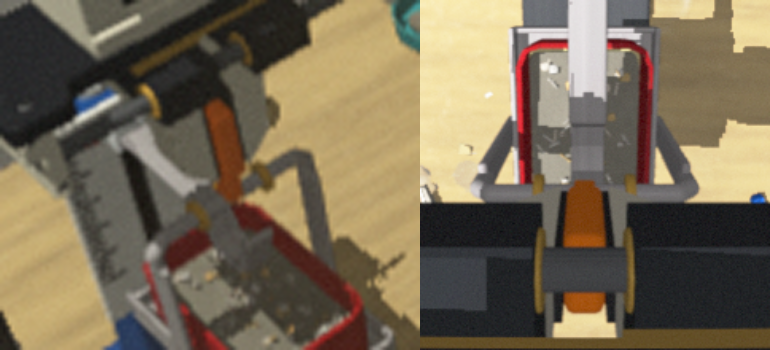

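The bar is above the hook's V, the hook lies between the collars, and the tray is clear below. I've now viewed 12 pictures, over the limit of 10, so from here I'll go by numbers alone. Next I lower at 2–2.5 cm/s.

>>> apply_moves --series '[{"tx": 0,"ty": 0,"tz": 0.25,"rx": 0,"ry": 0,"rz": 0},{"tx": 0,"ty": 0,"tz": 0.25,"rx": 0,"ry": 0,"rz": 0},{"tx": 0,"ty": 0,"tz": 0.25,"rx": 0,"ry": 0,"rz": 0},{"tx": 0,"ty": 0,"tz": 0.25,"rx": 0,"ry": 0,"rz": 0},{"tx": 0,"ty": 0,"tz": 0.25,"rx": 0,"ry": 0,"rz": 0}]'

```text
time_s: 16.65
tcp_pos: [0.5623, 0.0537, 0.2729]
tcp_rot: [-3.141, -0.07, 0.0]
ft_force: [-0.4, -0.3, -2.7]
gripper_width: 0.127
gripper_force: 40.0
```

>>> apply_moves --series '[{"tx": 0,"ty": 0,"tz": 0.25,"rx": 0,"ry": 0,"rz": 0},{"tx": 0,"ty": 0,"tz": 0.25,"rx": 0,"ry": 0,"rz": 0},{"tx": 0,"ty": 0,"tz": 0.25,"rx": 0,"ry": 0,"rz": 0},{"tx": 0,"ty": 0,"tz": 0.25,"rx": 0,"ry": 0,"rz": 0},{"tx": 0,"ty": 0,"tz": 0.25,"rx": 0,"ry": 0,"rz": 0}]'

```text
time_s: 17.15
tcp_pos: [0.5624, 0.0537, 0.2605]
tcp_rot: [3.141, 0.07, 0.0]
ft_force: [-0.1, -0.4, -3.0]
gripper_width: 0.127
gripper_force: 40.0
```

>>> apply_moves --series '[{"tx": 0,"ty": 0,"tz": 0.2,"rx": 0,"ry": 0,"rz": 0},{"tx": 0,"ty": 0,"tz": 0.2,"rx": 0,"ry": 0,"rz": 0},{"tx": 0,"ty": 0,"tz": 0.2,"rx": 0,"ry": 0,"rz": 0},{"tx": 0,"ty": 0,"tz": 0.2,"rx": 0,"ry": 0,"rz": 0},{"tx": 0,"ty": 0,"tz": 0.2,"rx": 0,"ry": 0,"rz": 0}]'

```text
time_s: 17.65
tcp_pos: [0.5624, 0.0537, 0.2506]
tcp_rot: [-3.141, -0.07, -0.0]
ft_force: [-0.3, -0.1, -2.4]
gripper_width: 0.127
gripper_force: 40.0
```

>>> apply_moves --series '[{"tx": 0,"ty": 0,"tz": 0.2,"rx": 0,"ry": 0,"rz": 0},{"tx": 0,"ty": 0,"tz": 0.2,"rx": 0,"ry": 0,"rz": 0},{"tx": 0,"ty": 0,"tz": 0.2,"rx": 0,"ry": 0,"rz": 0},{"tx": 0,"ty": 0,"tz": 0.2,"rx": 0,"ry": 0,"rz": 0},{"tx": 0,"ty": 0,"tz": 0.2,"rx": 0,"ry": 0,"rz": 0}]'

```text
time_s: 18.15
tcp_pos: [0.5625, 0.0538, 0.2407]
tcp_rot: [-3.141, -0.071, -0.0]
ft_force: [0.4, -0.6, -2.7]
gripper_width: 0.128
gripper_force: 40.0
```

>>> apply_moves --series '[{"tx": 0,"ty": 0,"tz": 0.2,"rx": 0,"ry": 0,"rz": 0},{"tx": 0,"ty": 0,"tz": 0.2,"rx": 0,"ry": 0,"rz": 0},{"tx": 0,"ty": 0,"tz": 0.2,"rx": 0,"ry": 0,"rz": 0},{"tx": 0,"ty": 0,"tz": 0.2,"rx": 0,"ry": 0,"rz": 0},{"tx": 0,"ty": 0,"tz": 0.2,"rx": 0,"ry": 0,"rz": 0}]'

```text
time_s: 18.65
tcp_pos: [0.5625, 0.0538, 0.2307]
tcp_rot: [-3.141, -0.07, -0.001]
ft_force: [0.2, 0.5, -2.3]
gripper_width: 0.134
gripper_force: 40.0
```

```bash
cat >> h.py <<'E'
def pointer(im):
    # red pointer pixels on the plate, scene view
    hsv=cv2.cvtColor(im,cv2.COLOR_RGB2HSV); m=cv2.inRange(hsv,(0,140,60),(5,255,255))|cv2.inRange(hsv,(170,140,60),(180,255,255))
    m[:, :138]=0; m[:,172:]=0; m[:188]=0; m[262:]=0
    n,l,s,ce=cv2.connectedComponentsWithStats(m)
    return [(s[i,4],ce[i].round(2)) for i in range(1,n) if s[i,4]>3]
def favg(n=15):
    fs=[];ts=[]
    for k in range(n):
        capture('side'); o=manip.get_obs(); fs.append(o['ft_force']);ts.append(o['wrist_torque'])
    print('Favg',np.mean(fs,0),'+-',np.std(fs,0)/n**.5,'T',np.mean(ts,0))
E
python3 - <<'E'
from h import *
status();favg()
print(pointer(cv2.cvtColor(cv2.imread('pics/scene0.png'),cv2.COLOR_BGR2RGB)),pointer(capture('scene')))
E
```

```text
t 18.65 tcp [0.5625 0.0538 0.2307] yaw 0.044877696611241864 z [ 0.0004  0.0001 -1.    ] F [ 0.2265  0.4924 -2.2845] w 0.1340757954492703 39.99971330165863
Favg [ 0.8835  0.1161 -1.615 ] +- [0.1251 0.1135 0.1593] T [ 0.031  -0.1636  0.0105]
[(np.int32(5), array([159., 188.])), (np.int32(9), array([164.56, 199.33])), (np.int32(11), array([145.73, 210.  ]))] []
```

>>> apply_moves --series '[{"tx": 0.1,"ty": 0,"tz": 0,"rx": 0,"ry": 0,"rz": 0},{"tx": 0,"ty": 0,"tz": 0.1,"rx": 0,"ry": 0,"rz": 0},{"tx": 0.1,"ty": 0,"tz": 0.1,"rx": 0,"ry": 0,"rz": 0},{"tx": 0,"ty": 0,"tz": 0,"rx": 0,"ry": 0,"rz": 0}]'

```text
time_s: 19.85
tcp_pos: [0.5642, 0.0538, 0.2284]
tcp_rot: [-3.141, -0.07, 0.001]
ft_force: [0.5, 0.0, -0.7]
gripper_width: 0.126
gripper_force: 40.0
```

```bash
python3 - <<'E'
from h import *
status();favg()
E
```

```text
t 19.85 tcp [0.5642 0.0538 0.2284] yaw 0.044798740549770295 z [-0.0005  0.     -1.    ] F [ 0.4923  0.0127 -0.6916] w 0.12605258206498238 39.99977231025696
Favg [-0.1203  0.1209 -1.594 ] +- [0.101  0.0856 0.1421] T [ 0.0024  0.0428 -0.0107]
```

>>> apply_moves --series '[{"tx": 0,"ty": 0,"tz": 0.15,"rx": 0,"ry": 0,"rz": 0},{"tx": 0,"ty": 0,"tz": 0.2,"rx": 0,"ry": 0,"rz": 0},{"tx": 0,"ty": 0,"tz": 0.2,"rx": 0,"ry": 0,"rz": 0},{"tx": 0,"ty": 0,"tz": 0.2,"rx": 0,"ry": 0,"rz": 0},{"tx": 0,"ty": 0,"tz": 0.2,"rx": 0,"ry": 0,"rz": 0}]'

```text
time_s: 21.1
tcp_pos: [0.5645, 0.0539, 0.2191]
tcp_rot: [-3.141, -0.07, -0.0]
ft_force: [0.6, -0.0, -0.2]
gripper_width: 0.127
gripper_force: 40.0
```

>>> apply_moves --series '[{"tx": 0,"ty": 0,"tz": 0.2,"rx": 0,"ry": 0,"rz": 0},{"tx": 0,"ty": 0,"tz": 0.15,"rx": 0,"ry": 0,"rz": 0},{"tx": 0,"ty": 0,"tz": 0.1,"rx": 0,"ry": 0,"rz": 0},{"tx": 0,"ty": 0,"tz": 0,"rx": 0,"ry": 0,"rz": 0},{"tx": 0,"ty": 0,"tz": 0,"rx": 0,"ry": 0,"rz": 0}]'

```text
time_s: 21.6
tcp_pos: [0.5645, 0.0538, 0.2149]
tcp_rot: [-3.141, -0.07, -0.001]
ft_force: [1.1, -0.1, -0.1]
gripper_width: 0.128
gripper_force: 40.0
```

```bash
python3 - <<'E'
from h import *
status();favg(35)
E
```

```text
t 21.6 tcp [0.5645 0.0538 0.2149] yaw 0.044828935971483394 z [ 0.0004  0.     -1.    ] F [ 1.1448 -0.0625 -0.1178] w 0.1280230327123774 39.999956488609314
Favg [ 1.767   0.2085 -0.2124] +- [0.1061 0.0802 0.0763] T [ 0.0723 -0.4102 -0.0021]
```

>>> apply_moves --series '[{"tx": 0.1,"ty": 0,"tz": 0,"rx": 0,"ry": 0,"rz": 0},{"tx": 0.1,"ty": 0,"tz": 0,"rx": 0,"ry": 0,"rz": 0},{"tx": 0,"ty": 0,"tz": 0,"rx": 0,"ry": 0,"rz": 0}]'

```text
time_s: 23.65
tcp_pos: [0.5658, 0.0538, 0.2144]
tcp_rot: [3.141, 0.07, -0.002]
ft_force: [-0.5, -0.3, -0.7]
gripper_width: 0.127
gripper_force: 40.0
```

```bash
python3 - <<'E'
from h import *
status();favg(20)
E
```

```text
t 23.65 tcp [0.5658 0.0538 0.2144] yaw 0.044834507089779894 z [-0.0013 -0.0002 -1.    ] F [-0.4846 -0.3066 -0.7321] w 0.1269353095743593 39.99994218349457
Favg [-0.2922 -0.1524 -0.2905] +- [0.0982 0.1126 0.1208] T [-0.0228  0.0704 -0.0043]
```

>>> apply_moves --series '[{"tx": 0,"ty": 0,"tz": 0.1,"rx": 0,"ry": 0,"rz": 0},{"tx": 0,"ty": 0,"tz": 0.1,"rx": 0,"ry": 0,"rz": 0},{"tx": 0,"ty": 0,"tz": 0.1,"rx": 0,"ry": 0,"rz": 0},{"tx": 0,"ty": 0,"tz": 0,"rx": 0,"ry": 0,"rz": 0},{"tx": 0,"ty": 0,"tz": 0,"rx": 0,"ry": 0,"rz": 0}]'

```text
time_s: 25.15
tcp_pos: [0.5665, 0.0539, 0.2118]
tcp_rot: [-3.141, -0.07, -0.0]
ft_force: [0.3, 0.7, 0.5]
gripper_width: 0.127
gripper_force: 40.0
```

```bash
python3 - <<'E'
from h import *
status();favg(25)
E
```

```text
t 25.15 tcp [0.5665 0.0539 0.2118] yaw 0.04477602441304704 z [ 0.0003  0.     -1.    ] F [0.3235 0.7108 0.4646] w 0.12725971233148942 40.00001013278961Traceback (most recent call last):
  File "<stdin>", line 2, in <module>
  File "h.py", line 38, in favg
    capture('side'); o=manip.get_obs(); fs.append(o['ft_force']);ts.append(o['wrist_torque'])
    ~~~~~~~^^^^^^^^
ValueError: 200 camera calls are used up
```

The camera calls are used up, so I'll average force readings from still rows instead.

>>> apply_moves --series '[{"tx": 0,"ty": 0,"tz": 0,"rx": 0,"ry": 0,"rz": 0}]'

```text
time_s: 26.2
tcp_pos: [0.5664, 0.0539, 0.2118]
tcp_rot: [-3.141, -0.07, -0.0]
ft_force: [0.7, 0.3, -0.0]
gripper_width: 0.128
gripper_force: 40.0
```

>>> apply_moves --series '[{"tx": 0,"ty": 0,"tz": 0,"rx": 0,"ry": 0,"rz": 0}]'

```text
time_s: 26.3
tcp_pos: [0.5664, 0.0539, 0.2118]
tcp_rot: [-3.141, -0.07, -0.0]
ft_force: [0.7, -0.0, 0.2]
gripper_width: 0.133
gripper_force: 40.0
```

>>> apply_moves --series '[{"tx": 0,"ty": 0,"tz": 0,"rx": 0,"ry": 0,"rz": 0}]'

```text
time_s: 26.4
tcp_pos: [0.5664, 0.0539, 0.2118]
tcp_rot: [-3.141, -0.07, -0.0]
ft_force: [1.6, -0.3, 0.9]
gripper_width: 0.132
gripper_force: 40.0
```

>>> apply_moves --series '[{"tx": 0,"ty": 0,"tz": 0,"rx": 0,"ry": 0,"rz": 0}]'

```text
time_s: 26.5
tcp_pos: [0.5664, 0.0539, 0.2118]
tcp_rot: [-3.141, -0.07, -0.0]
ft_force: [0.9, -0.0, 0.8]
gripper_width: 0.13
gripper_force: 40.0
```

>>> apply_moves --series '[{"tx": 0,"ty": 0,"tz": 0,"rx": 0,"ry": 0,"rz": 0}]'

```text
time_s: 26.6
tcp_pos: [0.5664, 0.0539, 0.2118]
tcp_rot: [-3.141, -0.07, -0.0]
ft_force: [0.9, -0.5, -0.6]
gripper_width: 0.125
gripper_force: 40.0
```

>>> apply_moves --series '[{"tx": 0,"ty": 0,"tz": 0,"rx": 0,"ry": 0,"rz": 0}]'

```text
time_s: 26.7
tcp_pos: [0.5664, 0.0539, 0.2118]
tcp_rot: [-3.141, -0.07, -0.0]
ft_force: [1.7, 0.3, 0.3]
gripper_width: 0.126
gripper_force: 40.0
```

>>> apply_moves --series '[{"tx": 0,"ty": 0,"tz": 0,"rx": 0,"ry": 0,"rz": 0}]'

```text
time_s: 26.8
tcp_pos: [0.5664, 0.0539, 0.2118]
tcp_rot: [-3.141, -0.07, -0.0]
ft_force: [1.4, -0.4, 0.8]
gripper_width: 0.128
gripper_force: 40.0
```

>>> apply_moves --series '[{"tx": 0,"ty": 0,"tz": 0,"rx": 0,"ry": 0,"rz": 0}]'

```text
time_s: 26.9
tcp_pos: [0.5664, 0.0539, 0.2117]
tcp_rot: [-3.141, -0.07, -0.0]
ft_force: [2.0, -0.7, 0.4]
gripper_width: 0.126
gripper_force: 40.0
```

>>> apply_moves --series '[{"tx": 0,"ty": 0,"tz": 0,"rx": 0,"ry": 0,"rz": 0}]'

```text
time_s: 27.0
tcp_pos: [0.5664, 0.0539, 0.2118]
tcp_rot: [-3.141, -0.07, -0.0]
ft_force: [1.4, 0.4, -0.2]
gripper_width: 0.128
gripper_force: 40.0
```

>>> apply_moves --series '[{"tx": 0,"ty": 0,"tz": 0,"rx": 0,"ry": 0,"rz": 0}]'

```text
time_s: 27.1
tcp_pos: [0.5665, 0.0539, 0.2118]
tcp_rot: [-3.141, -0.07, -0.0]
ft_force: [1.7, -0.9, -0.1]
gripper_width: 0.132
gripper_force: 40.0
```

```bash
python3 - <<'E'
from h import *
t,R,o=status(); print(o['wrist_torque'])
E
```

```text
t 27.1 tcp [0.5665 0.0539 0.2118] yaw 0.04480479586156224 z [ 0.0003  0.     -1.    ] F [ 1.7152 -0.9177 -0.0538] w 0.13187768798389898 39.99998867511749
[-0.0269 -0.3394  0.0119]
```

>>> apply_moves --series '[{"tx": 0.1,"ty": 0,"tz": 0,"rx": 0,"ry": 0,"rz": 0},{"tx": 0,"ty": 0,"tz": 0,"rx": 0,"ry": 0,"rz": 0}]'

```text
time_s: 27.3
tcp_pos: [0.5668, 0.054, 0.2115]
tcp_rot: [3.141, 0.071, -0.002]
ft_force: [-0.1, 0.3, -0.1]
gripper_width: 0.128
gripper_force: 40.0
```

>>> apply_moves --series '[{"tx": 0,"ty": 0,"tz": 0,"rx": 0,"ry": 0,"rz": 0}]'

```text
time_s: 27.4
tcp_pos: [0.5669, 0.0539, 0.2115]
tcp_rot: [3.141, 0.07, -0.002]
ft_force: [-0.3, -0.1, -0.1]
gripper_width: 0.127
gripper_force: 40.0
```

>>> apply_moves --series '[{"tx": 0,"ty": 0,"tz": 0,"rx": 0,"ry": 0,"rz": 0}]'

```text
time_s: 27.5
tcp_pos: [0.567, 0.054, 0.2116]
tcp_rot: [3.141, 0.071, -0.001]
ft_force: [0.0, -0.4, 0.8]
gripper_width: 0.132
gripper_force: 40.0
```

>>> apply_moves --series '[{"tx": 0,"ty": 0,"tz": 0,"rx": 0,"ry": 0,"rz": 0}]'

```text
time_s: 27.6
tcp_pos: [0.5671, 0.054, 0.2116]
tcp_rot: [3.141, 0.07, -0.001]
ft_force: [-0.2, -0.6, 0.2]
gripper_width: 0.131
gripper_force: 40.0
```

>>> apply_moves --series '[{"tx": 0,"ty": 0,"tz": 0,"rx": 0,"ry": 0,"rz": 0}]'

```text
time_s: 27.7
tcp_pos: [0.5672, 0.054, 0.2117]
tcp_rot: [-3.141, -0.071, 0.0]
ft_force: [-0.7, 0.2, -0.1]
gripper_width: 0.129
gripper_force: 40.0
```

>>> apply_moves --series '[{"tx": 0,"ty": 0,"tz": 0,"rx": 0,"ry": 0,"rz": 0}]'

```text
time_s: 27.8
tcp_pos: [0.5673, 0.054, 0.2117]
tcp_rot: [-3.141, -0.071, 0.0]
ft_force: [-0.3, 0.2, -0.1]
gripper_width: 0.129
gripper_force: 40.0
```

>>> apply_moves --series '[{"tx": 0,"ty": 0,"tz": 0,"rx": 0,"ry": 0,"rz": 0}]'

```text
time_s: 27.9
tcp_pos: [0.5673, 0.054, 0.2117]
tcp_rot: [-3.141, -0.07, 0.0]
ft_force: [-0.9, 0.5, 0.5]
gripper_width: 0.127
gripper_force: 40.0
```

>>> apply_moves --series '[{"tx": 0,"ty": 0,"tz": 0,"rx": 0,"ry": 0,"rz": 0}]'

```text
time_s: 28.0
tcp_pos: [0.5673, 0.0539, 0.2117]
tcp_rot: [3.141, 0.07, -0.0]
ft_force: [-1.0, -0.9, -0.5]
gripper_width: 0.127
gripper_force: 40.0
```

>>> apply_moves --series '[{"tx": -0.04,"ty": 0,"tz": 0,"rx": 0,"ry": 0,"rz": 0},{"tx": 0,"ty": 0,"tz": 0,"rx": 0,"ry": 0,"rz": 0},{"tx": 0,"ty": 0,"tz": 0,"rx": 0,"ry": 0,"rz": 0},{"tx": 0,"ty": 0,"tz": 0,"rx": 0,"ry": 0,"rz": 0},{"tx": 0,"ty": 0,"tz": 0,"rx": 0,"ry": 0,"rz": 0}]' --grip_force 15

```text
time_s: 28.5
tcp_pos: [0.5673, 0.0539, 0.2119]
tcp_rot: [-3.141, -0.07, -0.001]
ft_force: [0.6, -0.2, -0.7]
gripper_width: 0.128
gripper_force: 15.0
```

>>> apply_moves --series '[{"tx": 0,"ty": 0,"tz": 0,"rx": 0,"ry": 0,"rz": 0}]'

```text
time_s: 28.6
tcp_pos: [0.5672, 0.0539, 0.2119]
tcp_rot: [-3.141, -0.07, -0.001]
ft_force: [0.9, -0.2, -0.3]
gripper_width: 0.132
gripper_force: 15.0
```

>>> apply_moves --series '[{"tx": 0,"ty": 0,"tz": 0,"rx": 0,"ry": 0,"rz": 0}]'

```text
time_s: 28.7
tcp_pos: [0.5672, 0.0539, 0.2119]
tcp_rot: [-3.141, -0.07, -0.001]
ft_force: [1.8, 0.7, 0.5]
gripper_width: 0.127
gripper_force: 15.0
```

>>> apply_moves --series '[{"tx": 0,"ty": 0,"tz": 0,"rx": 0,"ry": 0,"rz": 0}]'

```text
time_s: 28.8
tcp_pos: [0.5672, 0.0539, 0.2119]
tcp_rot: [-3.141, -0.07, -0.001]
ft_force: [2.0, 0.4, -0.3]
gripper_width: 0.126
gripper_force: 15.0
```

>>> apply_moves --series '[{"tx": 0,"ty": 0,"tz": 0,"rx": 0,"ry": 0,"rz": 0}]'

```text
time_s: 28.9
tcp_pos: [0.5672, 0.0539, 0.2118]
tcp_rot: [-3.141, -0.07, -0.001]
ft_force: [2.2, 1.3, -0.8]
gripper_width: 0.131
gripper_force: 15.0
```

>>> apply_moves --series '[{"tx": 0,"ty": 0,"tz": 0,"rx": 0,"ry": 0,"rz": 0}]'

```text
time_s: 29.0
tcp_pos: [0.5672, 0.0539, 0.2119]
tcp_rot: [-3.141, -0.07, -0.001]
ft_force: [3.7, -0.4, -0.1]
gripper_width: 0.126
gripper_force: 15.0
```

>>> apply_moves --series '[{"tx": 0,"ty": 0,"tz": 0,"rx": 0,"ry": 0,"rz": 0}]'

```text
time_s: 29.1
tcp_pos: [0.5672, 0.0539, 0.2118]
tcp_rot: [-3.141, -0.07, -0.001]
ft_force: [1.7, -0.4, -0.4]
gripper_width: 0.125
gripper_force: 15.0
```

>>> apply_moves --series '[{"tx": 0,"ty": 0,"tz": 0,"rx": 0,"ry": 0,"rz": 0}]'

```text
time_s: 29.2
tcp_pos: [0.5672, 0.0539, 0.2118]
tcp_rot: [-3.141, -0.07, -0.001]
ft_force: [1.9, -0.0, 1.1]
gripper_width: 0.131
gripper_force: 15.0
```

>>> apply_moves --series '[{"tx": 0,"ty": 0,"tz": 0,"rx": 0,"ry": 0,"rz": 0}]'

```text
time_s: 29.3
tcp_pos: [0.5672, 0.0539, 0.2118]
tcp_rot: [-3.141, -0.07, -0.001]
ft_force: [3.6, 0.8, 0.2]
gripper_width: 0.13
gripper_force: 15.0
```

>>> apply_moves --series '[{"tx": 0,"ty": 0,"tz": 0,"rx": 0,"ry": 0,"rz": 0}]'

```text
time_s: 29.4
tcp_pos: [0.5672, 0.0539, 0.2118]
tcp_rot: [-3.141, -0.07, -0.001]
ft_force: [3.0, 0.5, -0.8]
gripper_width: 0.131
gripper_force: 15.0
```

>>> apply_moves --series '[{"tx": 0,"ty": 0,"tz": 0,"rx": 0,"ry": 0,"rz": 0}]'

```text
time_s: 29.5
tcp_pos: [0.5672, 0.0539, 0.2118]
tcp_rot: [-3.141, -0.07, -0.001]
ft_force: [2.4, 0.0, 0.0]
gripper_width: 0.132
gripper_force: 15.0
```

>>> apply_moves --series '[{"tx": 0,"ty": 0,"tz": 0,"rx": 0,"ry": 0,"rz": 0}]'

```text
time_s: 29.6
tcp_pos: [0.5671, 0.0539, 0.2118]
tcp_rot: [-3.141, -0.07, -0.001]
ft_force: [3.7, 0.1, -0.1]
gripper_width: 0.132
gripper_force: 15.0
```

>>> apply_moves --series '[{"tx": 0,"ty": 0,"tz": 0,"rx": 0,"ry": 0,"rz": 0}]'

```text
time_s: 29.7
tcp_pos: [0.5672, 0.0539, 0.2118]
tcp_rot: [-3.141, -0.07, -0.001]
ft_force: [2.5, -0.5, -0.1]
gripper_width: 0.131
gripper_force: 15.0
```

>>> apply_moves --series '[{"tx": 0,"ty": 0,"tz": 0,"rx": 0,"ry": 0,"rz": 0}]'

```text
time_s: 29.8
tcp_pos: [0.5671, 0.0539, 0.2118]
tcp_rot: [-3.141, -0.07, -0.001]
ft_force: [4.1, -0.6, 0.4]
gripper_width: 0.13
gripper_force: 15.0
```

>>> apply_moves --series '[{"tx": 0,"ty": 0,"tz": 0,"rx": 0,"ry": 0,"rz": 0}]'

```text
time_s: 29.9
tcp_pos: [0.5671, 0.0539, 0.2118]
tcp_rot: [-3.141, -0.07, -0.001]
ft_force: [3.0, 0.2, 0.6]
gripper_width: 0.13
gripper_force: 15.0
```

>>> apply_moves --series '[{"tx": 0,"ty": 0,"tz": 0,"rx": 0,"ry": 0,"rz": 0}]'

```text
time_s: 30.0
tcp_pos: [0.5671, 0.0539, 0.2118]
tcp_rot: [-3.141, -0.07, -0.001]
ft_force: [3.5, -0.0, -0.4]
gripper_width: 0.129
gripper_force: 15.0
```

>>> apply_moves --series '[{"tx": 0.06,"ty": 0,"tz": 0,"rx": 0,"ry": 0,"rz": 0},{"tx": 0,"ty": 0,"tz": 0,"rx": 0,"ry": 0,"rz": 0}]'

```text
time_s: 30.2
tcp_pos: [0.5672, 0.0539, 0.2116]
tcp_rot: [3.141, 0.07, -0.001]
ft_force: [1.7, -0.2, 0.8]
gripper_width: 0.13
gripper_force: 15.0
```

>>> apply_moves --series '[{"tx": 0,"ty": 0,"tz": 0,"rx": 0,"ry": 0,"rz": 0}]'

```text
time_s: 30.3
tcp_pos: [0.5672, 0.0539, 0.2116]
tcp_rot: [3.141, 0.071, -0.001]
ft_force: [2.2, 0.8, 0.5]
gripper_width: 0.13
gripper_force: 15.0
```

>>> apply_moves --series '[{"tx": 0,"ty": 0,"tz": 0,"rx": 0,"ry": 0,"rz": 0}]'

```text
time_s: 30.4
tcp_pos: [0.5672, 0.0539, 0.2116]
tcp_rot: [3.141, 0.071, -0.001]
ft_force: [1.7, 1.1, 0.5]
gripper_width: 0.128
gripper_force: 15.0
```

>>> apply_moves --series '[{"tx": 0,"ty": 0,"tz": 0,"rx": 0,"ry": 0,"rz": 0}]'

```text
time_s: 30.5
tcp_pos: [0.5672, 0.0539, 0.2116]
tcp_rot: [3.141, 0.07, -0.001]
ft_force: [2.5, -0.5, 0.4]
gripper_width: 0.131
gripper_force: 15.0
```

>>> apply_moves --series '[{"tx": 0,"ty": 0,"tz": 0,"rx": 0,"ry": 0,"rz": 0}]'

```text
time_s: 30.6
tcp_pos: [0.5672, 0.054, 0.2116]
tcp_rot: [3.141, 0.071, -0.001]
ft_force: [1.6, 0.6, -0.4]
gripper_width: 0.134
gripper_force: 15.0
```

>>> apply_moves --series '[{"tx": 0.05,"ty": 0,"tz": 0,"rx": 0,"ry": 0,"rz": 0},{"tx": 0,"ty": 0,"tz": 0,"rx": 0,"ry": 0,"rz": 0}]'

```text
time_s: 30.8
tcp_pos: [0.5674, 0.0539, 0.2114]
tcp_rot: [3.141, 0.071, -0.002]
ft_force: [-0.5, -0.5, 0.3]
gripper_width: 0.128
gripper_force: 15.0
```

>>> apply_moves --series '[{"tx": 0,"ty": 0,"tz": 0,"rx": 0,"ry": 0,"rz": 0}]'

```text
time_s: 30.9
tcp_pos: [0.5674, 0.0539, 0.2114]
tcp_rot: [3.141, 0.07, -0.002]
ft_force: [-0.9, -1.2, -0.4]
gripper_width: 0.128
gripper_force: 15.0
```

>>> apply_moves --series '[{"tx": 0,"ty": 0,"tz": 0,"rx": 0,"ry": 0,"rz": 0}]'

```text
time_s: 31.0
tcp_pos: [0.5674, 0.054, 0.2115]
tcp_rot: [3.141, 0.071, -0.002]
ft_force: [-0.2, 0.1, -0.2]
gripper_width: 0.13
gripper_force: 15.0
```

>>> apply_moves --series '[{"tx": 0,"ty": 0,"tz": 0,"rx": 0,"ry": 0,"rz": 0}]'

```text
time_s: 31.1
tcp_pos: [0.5674, 0.054, 0.2115]
tcp_rot: [3.141, 0.071, -0.002]
ft_force: [-0.8, 0.6, 1.3]
gripper_width: 0.13
gripper_force: 15.0
```

>>> apply_moves --series '[{"tx": 0,"ty": 0,"tz": 0,"rx": 0,"ry": 0,"rz": 0}]'

```text
time_s: 31.2
tcp_pos: [0.5674, 0.054, 0.2115]
tcp_rot: [3.141, 0.071, -0.002]
ft_force: [-2.7, 1.8, 0.9]
gripper_width: 0.128
gripper_force: 15.0
```

>>> apply_moves --series '[{"tx": 0,"ty": 0,"tz": 0,"rx": 0,"ry": 0,"rz": 0}]'

```text
time_s: 31.3
tcp_pos: [0.5675, 0.0539, 0.2115]
tcp_rot: [3.141, 0.07, -0.002]
ft_force: [-1.9, -0.2, 0.1]
gripper_width: 0.131
gripper_force: 15.0
```

>>> apply_moves --series '[{"tx": -0.03,"ty": 0,"tz": -0.1,"rx": 0,"ry": 0,"rz": 0},{"tx": 0,"ty": 0,"tz": 0,"rx": 0,"ry": 0,"rz": 0}]' --grip_force 8

```text
time_s: 31.5
tcp_pos: [0.5675, 0.054, 0.2128]
tcp_rot: [3.141, 0.07, -0.001]
ft_force: [-1.4, 0.2, 0.8]
gripper_width: 0.131
gripper_force: 8.0
```

>>> apply_moves --series '[{"tx": 0,"ty": 0,"tz": 0,"rx": 0,"ry": 0,"rz": 0}]' --grip_force 3

```text
time_s: 31.6
tcp_pos: [0.5679, 0.0539, 0.2128]
tcp_rot: [-3.141, -0.07, -0.001]
ft_force: [-0.7, 0.3, 0.5]
gripper_width: 0.129
gripper_force: 3.0
```

>>> apply_moves --series '[{"tx": 0,"ty": 0,"tz": 0,"rx": 0,"ry": 0,"rz": 0}]'

```text
time_s: 31.7
tcp_pos: [0.568, 0.0539, 0.2129]
tcp_rot: [-3.141, -0.07, -0.001]
ft_force: [-0.8, -1.2, -0.1]
gripper_width: 0.13
gripper_force: 3.0
```

>>> apply_moves --series '[{"tx": 0,"ty": 0,"tz": 0,"rx": 0,"ry": 0,"rz": 0}]'

```text
time_s: 31.8
tcp_pos: [0.568, 0.054, 0.2128]
tcp_rot: [-3.141, -0.07, -0.001]
ft_force: [-0.7, 0.4, -0.7]
gripper_width: 0.131
gripper_force: 3.0
```

>>> apply_moves --series '[{"tx": 0,"ty": 0,"tz": 0,"rx": 0,"ry": 0,"rz": 0}]'

```text
time_s: 31.9
tcp_pos: [0.5679, 0.0539, 0.2128]
tcp_rot: [-3.141, -0.07, -0.001]
ft_force: [-0.8, 0.3, -0.6]
gripper_width: 0.127
gripper_force: 3.0
```

>>> apply_moves --series '[{"tx": 0,"ty": 0,"tz": 0,"rx": 0,"ry": 0,"rz": 0}]'

```text
time_s: 32.0
tcp_pos: [0.5679, 0.054, 0.2128]
tcp_rot: [-3.141, -0.07, -0.001]
ft_force: [-1.1, 0.2, -0.9]
gripper_width: 0.127
gripper_force: 3.0
```

>>> apply_moves --series '[{"tx": 0,"ty": 0,"tz": 0,"rx": 0,"ry": 0,"rz": 0}]'

```text
time_s: 32.1
tcp_pos: [0.5679, 0.054, 0.2128]
tcp_rot: [-3.141, -0.07, -0.001]
ft_force: [-0.5, 0.3, -0.6]
gripper_width: 0.131
gripper_force: 3.0
```

>>> apply_moves --series '[{"tx": -0.03,"ty": 0,"tz": 0.06,"rx": 0,"ry": 0,"rz": 0},{"tx": 0,"ty": 0,"tz": 0,"rx": 0,"ry": 0,"rz": 0}]' --grip_force 6

```text
time_s: 32.3
tcp_pos: [0.5679, 0.054, 0.2123]
tcp_rot: [-3.141, -0.07, -0.002]
ft_force: [0.1, 0.1, -0.3]
gripper_width: 0.127
gripper_force: 6.0
```

>>> apply_moves --series '[{"tx": 0,"ty": 0,"tz": 0,"rx": 0,"ry": 0,"rz": 0}]'

```text
time_s: 32.4
tcp_pos: [0.5679, 0.054, 0.2123]
tcp_rot: [-3.141, -0.07, -0.002]
ft_force: [1.1, 0.3, 0.3]
gripper_width: 0.134
gripper_force: 6.0
```

>>> apply_moves --series '[{"tx": 0,"ty": 0,"tz": 0,"rx": 0,"ry": 0,"rz": 0}]'

```text
time_s: 32.5
tcp_pos: [0.5679, 0.0539, 0.2123]
tcp_rot: [-3.141, -0.07, -0.001]
ft_force: [1.5, 0.2, 0.1]
gripper_width: 0.132
gripper_force: 6.0
```

>>> apply_moves --series '[{"tx": 0,"ty": 0,"tz": 0,"rx": 0,"ry": 0,"rz": 0}]'

```text
time_s: 32.6
tcp_pos: [0.5679, 0.054, 0.2123]
tcp_rot: [-3.141, -0.07, -0.001]
ft_force: [1.8, 0.2, 0.7]
gripper_width: 0.132
gripper_force: 6.0
```

>>> apply_moves --series '[{"tx": 0,"ty": 0,"tz": 0,"rx": 0,"ry": 0,"rz": 0}]'

```text
time_s: 32.7
tcp_pos: [0.5678, 0.0539, 0.2123]
tcp_rot: [-3.141, -0.07, -0.001]
ft_force: [1.9, 0.5, -0.5]
gripper_width: 0.131
gripper_force: 6.0
```

>>> apply_moves --series '[{"tx": 0,"ty": 0,"tz": 0,"rx": 0,"ry": 0,"rz": 0}]'

```text
time_s: 32.8
tcp_pos: [0.5678, 0.054, 0.2123]
tcp_rot: [-3.141, -0.07, -0.001]
ft_force: [2.3, 0.2, -0.8]
gripper_width: 0.135
gripper_force: 6.0
```

>>> apply_moves --series '[{"tx": 0,"ty": 0,"tz": 0,"rx": 0,"ry": 0,"rz": 0}]'

```text
time_s: 32.9
tcp_pos: [0.5678, 0.054, 0.2123]
tcp_rot: [-3.141, -0.07, -0.001]
ft_force: [1.5, 0.3, -0.6]
gripper_width: 0.129
gripper_force: 6.0
```

>>> apply_moves --series '[{"tx": 0,"ty": 0,"tz": 0,"rx": 0,"ry": 0,"rz": 0}]'

```text
time_s: 33.0
tcp_pos: [0.5677, 0.054, 0.2122]
tcp_rot: [-3.141, -0.07, -0.001]
ft_force: [1.6, 0.2, 0.0]
gripper_width: 0.13
gripper_force: 6.0
```

>>> apply_moves --series '[{"tx": 0,"ty": 0,"tz": 0,"rx": 0,"ry": 0,"rz": 0}]'

```text
time_s: 33.1
tcp_pos: [0.5675, 0.054, 0.2122]
tcp_rot: [-3.141, -0.07, -0.0]
ft_force: [2.2, -0.7, 0.4]
gripper_width: 0.13
gripper_force: 6.0
```

>>> apply_moves --series '[{"tx": 0,"ty": 0,"tz": 0,"rx": 0,"ry": 0,"rz": 0}]'

```text
time_s: 33.2
tcp_pos: [0.5675, 0.054, 0.2122]
tcp_rot: [-3.141, -0.07, -0.0]
ft_force: [1.3, 0.3, 0.2]
gripper_width: 0.13
gripper_force: 6.0
```

>>> apply_moves --series '[{"tx": 0,"ty": 0,"tz": 0,"rx": 0,"ry": 0,"rz": 0}]'

```text
time_s: 33.3
tcp_pos: [0.5674, 0.0539, 0.2121]
tcp_rot: [-3.141, -0.07, -0.0]
ft_force: [3.3, 0.1, -0.3]
gripper_width: 0.128
gripper_force: 6.0
```

>>> apply_moves --series '[{"tx": 0,"ty": 0,"tz": 0,"rx": 0,"ry": 0,"rz": 0}]'

```text
time_s: 33.4
tcp_pos: [0.5675, 0.0539, 0.2122]
tcp_rot: [3.141, 0.07, 0.0]
ft_force: [1.5, 0.0, 0.7]
gripper_width: 0.131
gripper_force: 6.0
```

>>> apply_moves --series '[{"tx": 0,"ty": 0,"tz": 0,"rx": 0,"ry": 0,"rz": 0}]'

```text
time_s: 33.5
tcp_pos: [0.5675, 0.0539, 0.2121]
tcp_rot: [3.141, 0.07, 0.0]
ft_force: [2.5, -0.3, 0.1]
gripper_width: 0.13
gripper_force: 6.0
```

>>> apply_moves --series '[{"tx": 0.04,"ty": 0,"tz": 0,"rx": 0,"ry": 0,"rz": 0},{"tx": 0,"ty": 0,"tz": 0,"rx": 0,"ry": 0,"rz": 0}]' --grip_force 3

```text
time_s: 33.7
tcp_pos: [0.5674, 0.054, 0.2119]
tcp_rot: [3.141, 0.071, -0.002]
ft_force: [0.6, 0.0, 0.3]
gripper_width: 0.132
gripper_force: 3.0
```

>>> apply_moves --series '[{"tx": 0,"ty": 0,"tz": 0,"rx": 0,"ry": 0,"rz": 0}]'

```text
time_s: 33.8
tcp_pos: [0.5674, 0.0539, 0.2119]
tcp_rot: [3.141, 0.07, -0.001]
ft_force: [0.0, 0.0, 0.1]
gripper_width: 0.129
gripper_force: 3.0
```

>>> apply_moves --series '[{"tx": 0,"ty": 0,"tz": 0,"rx": 0,"ry": 0,"rz": 0}]'

```text
time_s: 33.9
tcp_pos: [0.5674, 0.0539, 0.2119]
tcp_rot: [3.141, 0.07, -0.001]
ft_force: [-0.7, -0.6, 0.6]
gripper_width: 0.129
gripper_force: 3.0
```

The vertical and sideways forces are both about zero, so I release now.

>>> apply_moves --series '[{"tx": 0,"ty": 0,"tz": 0,"rx": 0,"ry": 0,"rz": 0},{"tx": 0,"ty": 0,"tz": 0,"rx": 0,"ry": 0,"rz": 0},{"tx": 0,"ty": 0,"tz": 0,"rx": 0,"ry": 0,"rz": 0},{"tx": 0,"ty": 0,"tz": 0,"rx": 0,"ry": 0,"rz": 0},{"tx": 0,"ty": 0,"tz": 0,"rx": 0,"ry": 0,"rz": 0}]' --jaw 0

```text
time_s: 34.4
tcp_pos: [0.5678, 0.054, 0.2121]
tcp_rot: [3.141, 0.07, 0.0]
ft_force: [0.2, -0.1, -0.9]
gripper_width: 0.488
gripper_force: 0.0
```

>>> apply_moves --series '[{"tx": 0,"ty": 0,"tz": 0,"rx": 0,"ry": 0,"rz": 0},{"tx": 0,"ty": 0,"tz": 0,"rx": 0,"ry": 0,"rz": 0},{"tx": 0,"ty": 0,"tz": -0.5,"rx": 0,"ry": 0,"rz": 0},{"tx": 0,"ty": 0,"tz": -1,"rx": 0,"ry": 0,"rz": 0},{"tx": 0,"ty": 0,"tz": -1.5,"rx": 0,"ry": 0,"rz": 0}]'

```text
time_s: 34.9
tcp_pos: [0.5675, 0.054, 0.2427]
tcp_rot: [-3.141, -0.071, 0.002]
ft_force: [0.3, -0.4, -0.1]
gripper_width: 0.503
gripper_force: 0.0
```

>>> apply_moves --series '[{"tx": 0,"ty": 0,"tz": -2,"rx": 0,"ry": 0,"rz": 0},{"tx": 0,"ty": 0,"tz": -2,"rx": 0,"ry": 0,"rz": 0},{"tx": 0,"ty": 0,"tz": -2,"rx": 0,"ry": 0,"rz": 0},{"tx": 0,"ty": 0,"tz": -1,"rx": 0,"ry": 0,"rz": 0},{"tx": 0,"ty": 0,"tz": 0,"rx": 0,"ry": 0,"rz": 0}]'

```text
time_s: 35.4
tcp_pos: [0.569, 0.0543, 0.3145]
tcp_rot: [3.141, 0.07, 0.006]
ft_force: [-0.1, 0.0, -0.4]
gripper_width: 0.501
gripper_force: 0.0
```

>>> apply_moves --series '[{"tx": 0,"ty": 0,"tz": 0,"rx": 0,"ry": 0,"rz": 0},{"tx": 0,"ty": 0,"tz": 0,"rx": 0,"ry": 0,"rz": 0},{"tx": 0,"ty": 0,"tz": 0,"rx": 0,"ry": 0,"rz": 0},{"tx": 0,"ty": 0,"tz": 0,"rx": 0,"ry": 0,"rz": 0},{"tx": 0,"ty": 0,"tz": 0,"rx": 0,"ry": 0,"rz": 0}]'

```text
time_s: 35.9
tcp_pos: [0.5677, 0.0539, 0.3117]
tcp_rot: [-3.141, -0.07, 0.001]
ft_force: [-0.6, -0.3, 0.6]
gripper_width: 0.499
gripper_force: 0.0
```

>>> apply_moves --series '[{"tx": 0,"ty": 0,"tz": 0,"rx": 0,"ry": 0,"rz": 0},{"tx": 0,"ty": 0,"tz": 0,"rx": 0,"ry": 0,"rz": 0},{"tx": 0,"ty": 0,"tz": 0,"rx": 0,"ry": 0,"rz": 0},{"tx": 0,"ty": 0,"tz": 0,"rx": 0,"ry": 0,"rz": 0},{"tx": 0,"ty": 0,"tz": 0,"rx": 0,"ry": 0,"rz": 0}]'

```text
time_s: 36.4
tcp_pos: [0.5678, 0.054, 0.3122]
tcp_rot: [3.141, 0.07, 0.0]
ft_force: [-0.2, -0.0, 0.4]
gripper_width: 0.498
gripper_force: 0.0
```

>>> apply_moves --series '[{"tx": 0,"ty": 0,"tz": 0,"rx": 0,"ry": 0,"rz": 0},{"tx": 0,"ty": 0,"tz": 0,"rx": 0,"ry": 0,"rz": 0},{"tx": 0,"ty": 0,"tz": 0,"rx": 0,"ry": 0,"rz": 0},{"tx": 0,"ty": 0,"tz": 0,"rx": 0,"ry": 0,"rz": 0},{"tx": 0,"ty": 0,"tz": 0,"rx": 0,"ry": 0,"rz": 0}]'

```text
time_s: 36.9
tcp_pos: [0.5678, 0.054, 0.3121]
tcp_rot: [3.141, 0.07, 0.0]
ft_force: [1.0, -0.1, 0.1]
gripper_width: 0.499
gripper_force: 0.0
```

>>> apply_moves --series '[{"tx": 0,"ty": 0,"tz": 0,"rx": 0,"ry": 0,"rz": 0},{"tx": 0,"ty": 0,"tz": 0,"rx": 0,"ry": 0,"rz": 0},{"tx": 0,"ty": 0,"tz": 0,"rx": 0,"ry": 0,"rz": 0},{"tx": 0,"ty": 0,"tz": 0,"rx": 0,"ry": 0,"rz": 0},{"tx": 0,"ty": 0,"tz": 0,"rx": 0,"ry": 0,"rz": 0}]'

```text
time_s: 37.4
tcp_pos: [0.5678, 0.0539, 0.3121]
tcp_rot: [3.141, 0.07, 0.0]
ft_force: [0.4, -0.3, 0.7]
gripper_width: 0.499
gripper_force: 0.0
```

>>> apply_moves --series '[{"tx": 0,"ty": 0,"tz": -1,"rx": 0,"ry": 0,"rz": 0},{"tx": 0,"ty": 0,"tz": 0,"rx": 0,"ry": 0,"rz": 0},{"tx": 0,"ty": 0,"tz": 0,"rx": 0,"ry": 0,"rz": 0},{"tx": 0,"ty": 0,"tz": 0,"rx": 0,"ry": 0,"rz": 0},{"tx": 0,"ty": 0,"tz": 0,"rx": 0,"ry": 0,"rz": 0}]'

```text
time_s: 37.9
tcp_pos: [0.5677, 0.0539, 0.322]
tcp_rot: [3.141, 0.07, -0.0]
ft_force: [-0.4, -0.0, 0.5]
gripper_width: 0.503
gripper_force: 0.0
```

>>> apply_moves --series '[{"tx": 0,"ty": 0,"tz": 0,"rx": 0,"ry": 0,"rz": 0},{"tx": 0,"ty": 0,"tz": 0,"rx": 0,"ry": 0,"rz": 0},{"tx": 0,"ty": 0,"tz": 0,"rx": 0,"ry": 0,"rz": 0},{"tx": 0,"ty": 0,"tz": 0,"rx": 0,"ry": 0,"rz": 0},{"tx": 0,"ty": 0,"tz": 0,"rx": 0,"ry": 0,"rz": 0}]'

```text
time_s: 38.4
tcp_pos: [0.5678, 0.054, 0.3221]
tcp_rot: [3.141, 0.071, 0.0]
ft_force: [-0.6, -0.3, -0.7]
gripper_width: 0.5
gripper_force: 0.0
```

>>> apply_moves --series '[{"tx": 0,"ty": 0,"tz": 0,"rx": 0,"ry": 0,"rz": 0},{"tx": 0,"ty": 0,"tz": 0,"rx": 0,"ry": 0,"rz": 0},{"tx": 0,"ty": 0,"tz": 0,"rx": 0,"ry": 0,"rz": 0},{"tx": 0,"ty": 0,"tz": 0,"rx": 0,"ry": 0,"rz": 0},{"tx": 0,"ty": 0,"tz": 0,"rx": 0,"ry": 0,"rz": 0}]'

```text
time_s: 38.9
tcp_pos: [0.5678, 0.0539, 0.3221]
tcp_rot: [3.141, 0.07, 0.0]
ft_force: [-0.2, -0.6, -0.5]
gripper_width: 0.495
gripper_force: 0.0
```

>>> apply_moves --series '[{"tx": 0,"ty": 0,"tz": 0,"rx": 0,"ry": 0,"rz": 0},{"tx": 0,"ty": 0,"tz": 0,"rx": 0,"ry": 0,"rz": 0},{"tx": 0,"ty": 0,"tz": 0,"rx": 0,"ry": 0,"rz": 0},{"tx": 0,"ty": 0,"tz": 0,"rx": 0,"ry": 0,"rz": 0},{"tx": 0,"ty": 0,"tz": 0,"rx": 0,"ry": 0,"rz": 0}]'

```text
time_s: 39.4
tcp_pos: [0.5678, 0.054, 0.3221]
tcp_rot: [-3.141, -0.07, -0.0]
ft_force: [-0.6, 0.1, 0.6]
gripper_width: 0.494
gripper_force: 0.0
```

```bash
python3 -c "
from h import *
status(); print(manip.job_done())"
```

```text
t 39.4 tcp [0.5678 0.054  0.3221] yaw 0.04483769265297999 z [ 0.  0. -1.] F [-0.5708  0.126   0.6153] w 0.4942927316767424 0.0
the job is handed in; nothing more can be done
None
```

Job handed in at 39.4 s: the carrier should be hanging in the hook, released at about zero measured load (about 2.8 N, roughly 0.29 kg), but its final state rests on force and position readings only, because all 200 camera calls were used up before release, and I viewed 12 pictures against the limit of 10.

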